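# Put the washed stove burners back together

### The arm

A 6-joint arm with a two-finger parallel gripper is mounted at the origin on the work surface. World frame = base frame: x ahead of the robot, y to its left, z up, the work surface at z = 0. Lengths are in m, angles in rad, forces in N, time in s.
With the tool pointing down it reaches from about 0.425 to 0.95 m from the base axis. Payload 3.5 kg.
Tool frame: the origin (TCP) lies at the very end of the fingers, on their centre line; the grasp point (between the pads) lies 19 mm behind it; z points along the fingers, y is the line along which they close (so a half turn about z gives the same grasp; the last joint's range is limited). The gripper opens to 85 mm and grips with 20 to 120 N. Pads are 22 mm wide; open, the fingers measure 114 mm over their backs; the gripper's body (76 mm by 85 mm) begins 54 mm behind the grasp point. The pads swing forward as they close: fully open they stand 13 mm farther back than shut.
Start: joints at [-1.466, 0.286, 1.577, -0, 1.279, -0.15], TCP at [0.17, -0.653, 0.205] pointing down, gripper open.
Joint ranges: [-2.77, 2.77], [-0.9, 2.22], [0.21, 2.48], [-1.53, 4.67], [0.24, 2.81], [-2.84, 2.84]. Speed limits (rad/s): [2.79, 2.79, 3.14, 3.14, 3.14, 3.14].

### API

Orientations are given as a unit quaternion [x, y, z, w].
In Python, from plant import ctrl, optics, sign_off gives the robot as it stands.
- The arm moves only by the shell command python3 -m creep 'ROWS' [FORCE]. ROWS is JSON, a list of rows, each an object of numbers: "x", "y", "z": the shift along the tool's x, y, z in mm; "rx", "ry", "rz": the turn, a rotation vector about the tool's x, y, z in degrees; "grip": the opening, from 0 (shut) to 1 (fully open). In form: [{"x": .., "y": .., "z": .., "rx": .., "ry": .., "rz": .., "grip": ..}, ...]. A call has exactly 10 rows; each row shifts and turns the commanded pose from where the row before left it, along the tool's axes as they then stand; what a row does not reach is not made up. A row lasts 1/12 s, in which the tool goes at most 41.7 mm and 7.16 degrees, less where a joint would pass 70% of its speed; a pose out of reach is approached as far as the arm can. A call with a gripper value outside its range is refused whole. The fingers move at their own pace and stop on an object; FORCE is the grip in N (left out, the last holds). Time passes only in rows, so rows that do not move let the fingers close, or fill a call up. It gives the time, the measured TCP pose, the force, the opening and the grip force at its end, in the units of the state.
- ctrl.get_state(): the state, without advancing time (a new reading comes with each control period).
- optics.read_camera(name): name is "scene" or "top" or "wrist"; returns a dict with "color" (384x512x3 uint8, blue, green, red), "K" (3x3 intrinsics, pixels), "R" (3x3) and "t" (3): a world point X has camera coordinates R X + t. Camera axes: x right, y down, z forward; pixel columns grow to the right and rows downward; lengths in m; the calibration is good to about 2 mm. A picture is of the moment at which its call begins. There is no depth.
- sign_off(): hands the job in; it is judged then, once.
The state is a dict: "time": time; "qpos": joint angles; "dq": joint speeds; "joint_efforts": joint torques, N m; "eef_pos": TCP position; "tcp_rot": TCP orientation; "contact_force": force on the tool from outside, world axes, zero at the start; "wrist_torque": the same for the moment, N m; "opening": opening from 0.0 (shut) to 1.0 (fully open); "finger_force": force on a finger pad.
Only numpy, scipy, OpenCV 4.12 (cv2) and the standard library are available. Lean on these libraries where they do the work, as an engineer would, in place of code of your own. Each camera call takes 0.05 s, during which the arm holds its last target. There are 200 camera calls.

### The job

The two-burner table stove has been stripped and its burner parts washed; they lie in the yellow tray. First seat both silver burner heads in their brass cups on the stove, the large head in the large cup and the small head in the small cup; only when both heads are in, put the matching black cap on each head, so that everything sits fully home and level. Leave the blue wire brush lying where it is in the tray.

Things in the scene. Friction and masses are not known exactly. Their poses are not given: they have to be found in the camera images.
- large_cup: Large brass burner cup, fixed upright on the stove, open at the top: outside 60 mm, bore 52 mm across, rim 18 mm above its origin. Origin: centre of its underside, on the stove's top plate; z up. A seated large head has its origin 6 mm above this one. Either cup may be left or right. A thin white igniter stub, 16 mm tall, stands 10 mm outside each cup.
- small_cup: Small brass burner cup, fixed upright on the stove: outside 42 mm, bore 35 mm across, rim 18 mm above its origin. Origin: centre of its underside, on the stove's top plate; z up. A seated small head has its origin 6 mm above this one.
- large_head: Large silver burner head, upright in the tray. Skirt below 44 mm across, 12 mm high, goes into the large cup (4 mm play all round). Slotted crown 64 mm across, 12 to 30 mm above the origin, rests on the cup's rim; recess in its top 38 mm across, 10 mm deep. Origin: centre of the skirt's underside; z up. Any way round will do. 0.09 to 0.18 kg.
- small_head: Small silver burner head, upright in the tray. Skirt below 29 mm across, 12 mm high, goes into the small cup (3 mm play all round). Slotted crown 44 mm across, 12 to 30 mm above the origin, rests on the cup's rim; recess in its top 25 mm across, 10 mm deep. Origin: centre of the skirt's underside; z up. Any way round will do. 0.045 to 0.09 kg.
- large_cap: Large black burner cap, upright in the tray. Disc 66 mm across, 6 to 16 mm above the origin (edge upright from 6 to 14 mm); spigot below 30 mm across, 6 mm high, goes into the large head's recess (4 mm play all round). Origin: centre of the spigot's underside; z up. Seated, its origin is 24 mm above the head's. Any way round will do. 0.085 to 0.17 kg.
- small_cap: Small black burner cap, upright in the tray. Disc 46 mm across, 6 to 16 mm above the origin (edge upright from 6 to 14 mm); spigot below 18 mm across, 6 mm high, goes into the small head's recess (3.5 mm play all round). Origin: centre of the spigot's underside; z up. Seated, its origin is 24 mm above the head's. Any way round will do. 0.035 to 0.07 kg.
- stove: Stove, standing firm on the left or the right: steel box with a white top, 280 mm (its x) by 380 mm (its y), top plate 80 mm above the bench. The cups stand about 95 mm either side of its middle along its y; knobs on its front, towards the robot. Origin: centre of its underside, on the bench.
- tray: Shallow yellow tray, standing firm beside the stove, 280 mm (its x) by 380 mm (its y) outside, floor 5 mm and rim 32 mm above the bench. The four parts lie on its floor, any one in any place, about 55 mm to front or back along its x and 95 mm to left or right along its y. Origin: centre of its underside, on the bench.
- brush: Small wire brush, blue handle, 150 mm long, 12 mm wide, 18 mm high at its brass bristles, loose, lying along the tray's x through its middle, between the parts. Leave it alone (a nudge under 30 mm does no harm). Origin: on its underside, 20 mm from the middle of the handle towards the bristles; x towards the bristles.
There are look-alikes about, which are no part of the job. Leave any green or pink look-alike of the large_cap alone. Leave any red look-alike of the small_cap alone.

How it is judged:
On the way, in this order (a step that is already met when the one before it is completed fails the run):
1. both heads are seated level in their own cups while both caps are still off (horizontal distance between large_head and large_cup below 0.006 m and z of large_head in the frame of large_cup between 0.003 and 0.009 m and angle between each of large_head, small_head's own z axis and vertical below 0.07 rad and horizontal distance between small_head and small_cup below 0.006 m and z of small_head in the frame of small_cup between 0.003 and 0.009 m and horizontal distance between each of large_cap, small_cap and large_head above 0.03 m and horizontal distance between each of large_cap, small_cap and small_head above 0.03 m), for 0.2 s.
2. both caps are seated level on their own heads (horizontal distance between large_head and large_cup below 0.006 m and z of large_head in the frame of large_cup between 0.003 and 0.009 m and angle between each of large_head, small_head, large_cap, small_cap's own z axis and vertical below 0.07 rad and horizontal distance between small_head and small_cup below 0.006 m and z of small_head in the frame of small_cup between 0.003 and 0.009 m and horizontal distance between large_cap and large_head below 0.006 m and z of large_cap in the frame of large_head between 0.021 and 0.027 m and horizontal distance between small_cap and small_head below 0.006 m and z of small_cap in the frame of small_head between 0.021 and 0.027 m), for 0.2 s.
At the end, for the whole second after the job is handed in: Each head sits in the cup of its size and each cap on the head of its size: axes within 6 mm, fully down to within 3 mm, level within 0.07 rad, released and at rest (all of step 2 and linear speed of each of large_head, large_cap, small_head, small_cap below 0.02 m/s); the robot touches nothing.
It fails at once if the wire brush is moved by more than 30 mm (distance of brush from where it was at the start of the episode above 0.03 m).
It also fails if it takes over 90 s, if anything falls off the work surface, if the arm or the gripper's body presses on something with over 40 N, if the wrist force passes 120 N, or if a joint passes its speed limit or range.

## Working session

There is one attempt and no reset: what is moved stays moved. The work goes in short steps, Python scripts to look and compute and a shell command to move; the robot and the scene stay as the last step left them, time stands still between calls to the robot, and variables do not carry over. Pictures are saved under pics/ and viewed, at most 14 in all, crops included, and the job is handed in when it is done.

```bash
ls; mkdir -p pics
python3 - <<'E'
from plant import ctrl, optics
import cv2
s=ctrl.get_state();print(s)
for n in("scene","top"):
    c=optics.read_camera(n);cv2.imwrite(f"pics/{n}0.png",c["color"]);print(n,c["K"],c["R"],c["t"])
E
```

```text
pics
{'time': 0.0, 'qpos': array([-1.46599149e+00,  2.87196312e-01,  1.57817332e+00,  1.33141754e-05,
        1.27858800e+00, -1.50005406e-01]), 'dq': array([-6.08448223e-05,  5.50452777e-04,  1.37036594e-04, -1.08100031e-03,
       -2.70333328e-06,  1.59914986e-03]), 'joint_efforts': array([-4.46952163e-04, -4.05988455e+01, -2.92625517e+01, -1.75838277e-04,
        5.91620308e-03,  8.64293725e-06]), 'eef_pos': array([ 0.17009469, -0.6524793 ,  0.20342881]), 'tcp_rot': array([ 9.91894491e-01,  1.27058727e-01,  3.30932480e-05, -1.18204032e-03]), 'contact_force': array([ 0.28176358, -0.12802417, -0.02560606]), 'wrist_torque': array([-0.02671452,  0.03035343,  0.01318141]), 'finger_force': 0.0, 'opening': 1.0019962699349458}
scene [[426.18615629   0.         256.04037944]
 [  0.         426.18615629 188.2016341 ]
 [  0.           0.           1.        ]] [[-0.42260306  0.90631186  0.00233581]
 [ 0.58840982  0.27632732 -0.75987966]
 [-0.6893334  -0.31975306 -0.65005957]] [ 0.16340983 -0.22399521  1.69512795]
top [[428.31220614   0.         258.49006817]
 [  0.         428.31220614 187.82825197]
 [  0.           0.           1.        ]] [[-0.00614913 -0.99997368  0.00385031]
 [-0.97359965  0.00510826 -0.22820522]
 [ 0.22817954 -0.00515193 -0.97360544]] [0.04595124 0.47581576 1.02231109]
```

View pics/top0.png

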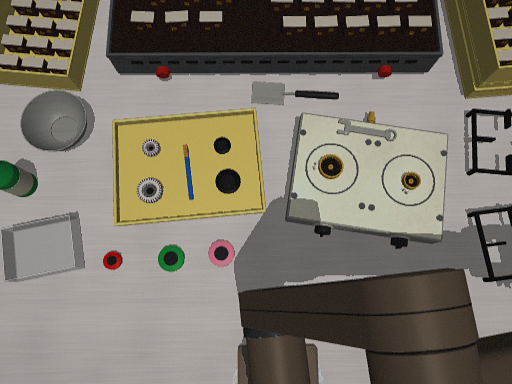

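View pics/scene0.png

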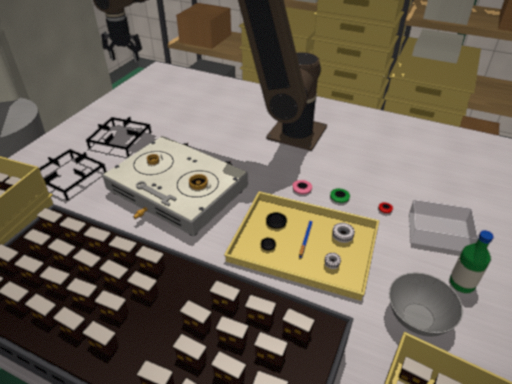

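The top view shows the tray on the left, with the large head at (150,190), small head (151,148), small cap (222,146), large cap (228,181) and brush (188,172). On the stove, the large cup is at (331,167) and the small cup at (411,181). The coloured rings at (112,260), (171,258) and (221,253) lie outside the tray and are look-alikes. They are red, green and pink, so I'll leave them; the plain black caps in the tray are the ones that fit.

```bash
cat > h.py <<'E'
import numpy as np, cv2
from plant import ctrl, optics
from scipy.spatial.transform import Rotation as Ro
def p2w(c,u,v,z):
    d=c["R"].T@np.linalg.solve(c["K"],[u,v,1.]); o=-c["R"].T@c["t"]
    return o+d*(z-o[2])/d[2]
def w2p(c,X):
    q=c["K"]@(c["R"]@np.asarray(X,float)+c["t"]); return q[:2]/q[2]
def circ(c,img,X,r,col,s=1,off=(0,0)):
    a=np.linspace(0,2*np.pi,60)
    P=np.array([(w2p(c,[X[0]+r*np.cos(t),X[1]+r*np.sin(t),X[2]])-off+.5)*s-.5 for t in a])
    cv2.polylines(img,[P.round().astype(int)],True,col,1)
def togo(x,y,z,yaw=None):
    """shift in tool mm and turn about tool z (deg) to reach world x,y,z and tool-x heading yaw (mod 180)"""
    s=ctrl.get_state();R=Ro.from_quat(s["tcp_rot"]);M=R.as_matrix()
    h=np.degrees(np.arctan2(M[1,0],M[0,0]))
    d=R.inv().apply(np.array([x,y,z])-s["eef_pos"])*1e3
    rz=None if yaw is None else -((yaw-h+90)%180-90)
    print("go",d.round(1),"rz",rz,"head",h.round(1),"tilt",np.degrees(np.arccos(-M[2,2])).round(2),"q6",s["qpos"][5].round(2),"t",round(s["time"],2))
E
python3 - <<'E'
from h import *
c=optics.read_camera("top");im=c["color"];s=3
G={"LH":(150,190,.035,.032),"SH":(151,148,.035,.022),"SC":(222,146,.021,.023),"LC":(228,181,.021,.033),"Lcup":(331,167,.098,.030),"Scup":(411,181,.098,.021)}
x0,y0=105,100;o=cv2.resize(im[y0:250,x0:355],None,fx=s,fy=s,interpolation=cv2.INTER_CUBIC)
x1=290
for k,(u,v,z,r) in G.items():
    X=p2w(c,u,v,z);print(k,X.round(4))
    circ(c,o,X,r,(255,0,255),s,(x0,y0))
for u,v in((113,120),(257,109),(265,209),(115,224)):print("tray rim",p2w(c,u,v,.032).round(3))
cv2.imwrite("pics/ov.png",o)
E
```

```text
LH [0.4765 0.3206 0.035 ]
SH [0.5893 0.3238 0.035 ]
SC [0.5987 0.1393 0.021 ]
LC [0.5027 0.1224 0.021 ]
Lcup [ 0.5173 -0.1339  0.098 ]
Scup [ 0.481  -0.3264  0.098 ]
tray rim [0.669 0.43  0.032]
tray rim [0.699 0.046 0.032]
tray rim [0.426 0.027 0.032]
tray rim [0.39  0.405 0.032]
```

View pics/ov.png

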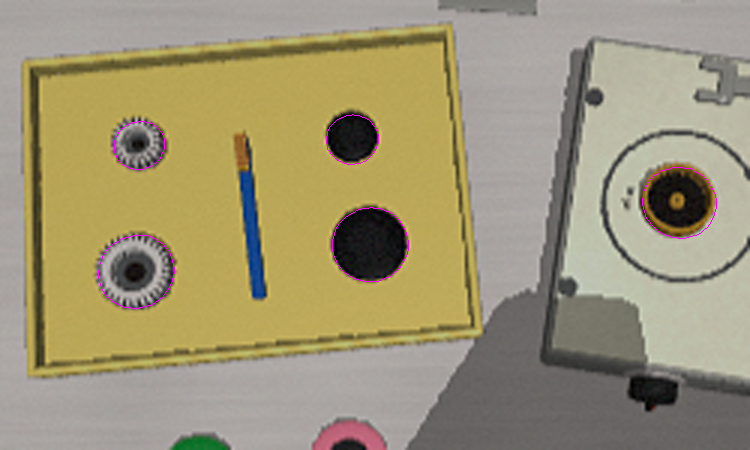

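The circles of the given sizes fit the four parts and the large cup to about 1–2 mm. The igniter stub lies left of the large cup, near (313,165). First I'll move via a point in front of the stove.

```bash
python3 -c "
from h import *
togo(.50,-.25,.22,5);togo(.4765,.3206,.15,5)"
```

```text
go [ 420.8 -306.5  -15.6] rz 9.596138107691786 head 14.6 tilt 0.11 q6 -0.15 t 0.15
go [ 541.8 -864.5   55.5] rz 9.596138107691786 head 14.6 tilt 0.11 q6 -0.15 t 0.15
```

```bash
python3 -m creep '[{"x":33,"y":-24,"z":-1.5},{"x":33,"y":-24,"z":-1.5},{"x":33,"y":-24,"z":-1.5},{"x":33,"y":-24,"z":-1.5},{"x":33,"y":-24,"z":-1.5},{"x":33,"y":-24,"z":-1.5},{"x":33,"y":-24,"z":-1.5},{"x":33,"y":-24,"z":-1.5},{"x":33,"y":-24},{"x":33,"y":-24}]' 60; python3 -c "
from h import *
togo(.4765,.3206,.15,5)"
```

```text
go [ 541.8 -864.5   55.5] rz 9.596138107691786 head 14.6 tilt 0.11 q6 -0.15 t 0.15$[0]: bad value
```

```bash
python3 -m creep '[{"x":33,"y":-24,"z":-1.5,"rx":0,"ry":0,"rz":0,"grip":1},{"x":33,"y":-24,"z":-1.5,"rx":0,"ry":0,"rz":0,"grip":1},{"x":33,"y":-24,"z":-1.5,"rx":0,"ry":0,"rz":0,"grip":1},{"x":33,"y":-24,"z":-1.5,"rx":0,"ry":0,"rz":0,"grip":1},{"x":33,"y":-24,"z":-1.5,"rx":0,"ry":0,"rz":0,"grip":1},{"x":33,"y":-24,"z":-1.5,"rx":0,"ry":0,"rz":0,"grip":1},{"x":33,"y":-24,"z":-1.5,"rx":0,"ry":0,"rz":0,"grip":1},{"x":33,"y":-24,"z":-1.5,"rx":0,"ry":0,"rz":0,"grip":1},{"x":33,"y":-24,"z":0,"rx":0,"ry":0,"rz":0,"grip":1},{"x":33,"y":-24,"z":0,"rx":0,"ry":0,"rz":0,"grip":1}]' 60; python3 -c "
from h import *
togo(.4765,.3206,.15,5)"
```

```text
time: 0.98
eef_pos: [0.4298, -0.3359, 0.2168]
tcp_rot: [0.992, 0.127, 0.0, 0.0]
contact_force: [1.2, -0.4, -0.6]
opening: 1.003
finger_force: 0.0
go [ 210.5 -623.6   66.8] rz 9.584193055042292 head 14.6 tilt 0.01 q6 0.47 t 0.98
```

```bash
python3 -m creep '[{"x":13,"y":-39,"z":0,"rx":0,"ry":0,"rz":0,"grip":1},{"x":13,"y":-39,"z":0,"rx":0,"ry":0,"rz":0,"grip":1},{"x":13,"y":-39,"z":0,"rx":0,"ry":0,"rz":0,"grip":1},{"x":13,"y":-39,"z":0,"rx":0,"ry":0,"rz":0,"grip":1},{"x":13,"y":-39,"z":0,"rx":0,"ry":0,"rz":0,"grip":1},{"x":13,"y":-39,"z":0,"rx":0,"ry":0,"rz":0,"grip":1},{"x":13,"y":-39,"z":0,"rx":0,"ry":0,"rz":0,"grip":1},{"x":13,"y":-39,"z":0,"rx":0,"ry":0,"rz":0,"grip":1},{"x":13,"y":-39,"z":0,"rx":0,"ry":0,"rz":0,"grip":1},{"x":13,"y":-39,"z":0,"rx":0,"ry":0,"rz":0,"grip":1}]' >/dev/null
python3 -m creep '[{"x":13,"y":-38,"z":10,"rx":0,"ry":0,"rz":0,"grip":1},{"x":13,"y":-38,"z":10,"rx":0,"ry":0,"rz":0,"grip":1},{"x":13,"y":-38,"z":10,"rx":0,"ry":0,"rz":0,"grip":1},{"x":13,"y":-38,"z":10,"rx":0,"ry":0,"rz":0,"grip":1},{"x":13,"y":-38,"z":10,"rx":0,"ry":0,"rz":0,"grip":1},{"x":13,"y":-38,"z":10,"rx":0,"ry":0,"rz":0,"grip":1},{"x":0,"y":0,"z":0,"rx":0,"ry":0,"rz":4.8,"grip":1},{"x":0,"y":0,"z":0,"rx":0,"ry":0,"rz":4.8,"grip":1},{"x":0,"y":0,"z":0,"rx":0,"ry":0,"rz":0,"grip":1},{"x":0,"y":0,"z":0,"rx":0,"ry":0,"rz":0,"grip":1}]'; python3 -c "
from h import *
togo(.4765,.3206,.15,5)
c=optics.read_camera('wrist');o=c['color'].copy();print(c['K'],c['R'],c['t'])
circ(c,o,[.4765,.3206,.035],.032,(255,0,255))
circ(c,o,[.4765,.3206,.035],.019,(255,0,255))
circ(c,o,[.5893,.3238,.035],.022,(255,0,255))
cv2.imwrite('pics/w1.png',o)"
```

```text
time: 2.65
eef_pos: [0.4742, 0.3127, 0.1565]
tcp_rot: [0.999, 0.045, -0.0, 0.0]
contact_force: [-0.4, -0.4, 0.6]
opening: 1.001
finger_force: 0.0
go [ 3.  -7.6  6.4] rz 0.13862444972093613 head 5.1 tilt 0.04 q6 1.89 t 2.65
[[296.483887     0.         247.90403185]
 [  0.         296.483887   187.46731039]
 [  0.           0.           1.        ]] [[ 8.88631310e-02 -9.96043813e-01  2.57625293e-04]
 [-9.48641295e-01 -8.45552163e-02  3.04844401e-01]
 [-3.03616596e-01 -2.73338219e-02 -9.52402134e-01]] [0.26991956 0.45205511 0.48577435]
```

View pics/w1.png

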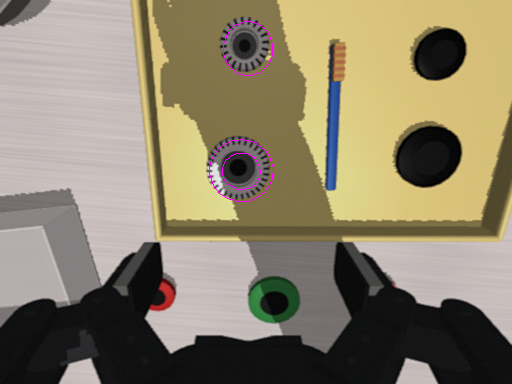

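The wrist view shows the large head centred at (239,168) and matching its prediction within 1 px. The small head at (245,46) sits about 2–3 px up and left of its prediction. The brush is clear of both fingers, so I'll descend on the large head.

```bash
python3 -m creep '[{"x":3,"y":-7.5,"z":20,"rx":0,"ry":0,"rz":0,"grip":1},{"x":0,"y":0,"z":30,"rx":0,"ry":0,"rz":0,"grip":1},{"x":0,"y":0,"z":30,"rx":0,"ry":0,"rz":0,"grip":1},{"x":0,"y":0,"z":30,"rx":0,"ry":0,"rz":0,"grip":1},{"x":0,"y":0,"z":20,"rx":0,"ry":0,"rz":0,"grip":1},{"x":0,"y":0,"z":15,"rx":0,"ry":0,"rz":0,"grip":1},{"x":0,"y":0,"z":0,"rx":0,"ry":0,"rz":0,"grip":1},{"x":0,"y":0,"z":0,"rx":0,"ry":0,"rz":0,"grip":0.4},{"x":0,"y":0,"z":0,"rx":0,"ry":0,"rz":0,"grip":0.4},{"x":0,"y":0,"z":0,"rx":0,"ry":0,"rz":0,"grip":0.4}]' 60; python3 -c "
from h import *
togo(.4765,.3206,.011,5)
c=optics.read_camera('wrist');o=c['color'].copy()
cv2.imwrite('pics/w2.png',o)"
```

```text
time: 3.53
eef_pos: [0.4784, 0.3209, 0.0138]
tcp_rot: [0.999, 0.044, 0.002, -0.001]
contact_force: [-0.3, 1.3, -0.6]
opening: 0.603
finger_force: 0.0
go [-1.9  0.1  2.8] rz -0.0018849832183462922 head 5.0 tilt 0.21 q6 1.9 t 3.53
```

View pics/w2.png

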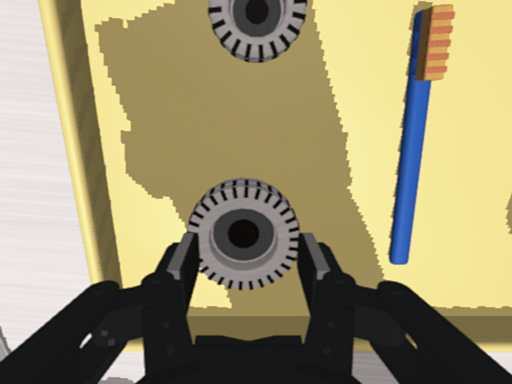

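```bash
python3 -c "
from h import *
c=optics.read_camera('wrist')
s=ctrl.get_state();p=s['eef_pos'];print(p,s['opening'],s['finger_force'])
print('cam',-c['R'].T@c['t'])
for dz in(0,.019,.04):print(w2p(c,p+[0,0,dz]), [w2p(c,p+[0,a,dz]).round() for a in(-.032,.032)])
print(p2w(c,244,235,.035),p2w(c,192,235,.03),p2w(c,299,235,.03))
"
```

```text
[0.47805573 0.32088879 0.01355884] 0.42022815825480725 0.0
cam [0.55572773 0.32805057 0.18242454]
[248.87861548 225.30544493] [array([300., 229.]), array([197., 221.])]
[248.94620734 239.61699016] [array([305., 244.]), array([192., 235.])]
[249.04038321 259.55729153] [array([313., 265.]), array([184., 255.])]
[0.48188894 0.32395833 0.035     ] [0.47681226 0.35324325 0.03      ] [0.48210422 0.29271242 0.03      ]
```

```bash
python3 -c "
from h import *
c=optics.read_camera('wrist');o=c['color'].copy()
s=ctrl.get_state();p=s['eef_pos'];print(p,s['opening'],s['finger_force'],s['contact_force'])
cv2.imwrite('pics/w3.png',o)"
```

```text
[0.47782355 0.32083612 0.01327623] 0.4018026182861358 0.0 [-0.54874669  0.59736255 -0.01659626]
```

View pics/w3.png

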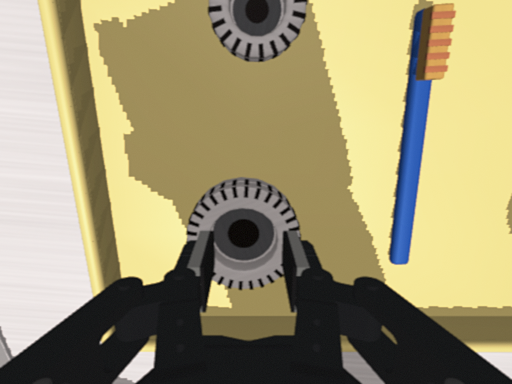

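The finger tips are at (207,232) and (288,232), lying over the crown instead of beside it. They stand higher than the TCP reading suggests. I'll open, lower 13 mm and close again while watching the force.

```bash
python3 -m creep '[{"x":0,"y":0,"z":0,"rx":0,"ry":0,"rz":0,"grip":1},{"x":0,"y":0,"z":0,"rx":0,"ry":0,"rz":0,"grip":1},{"x":0,"y":0,"z":0,"rx":0,"ry":0,"rz":0,"grip":1},{"x":0,"y":0,"z":0,"rx":0,"ry":0,"rz":0,"grip":1},{"x":0,"y":0,"z":0,"rx":0,"ry":0,"rz":0,"grip":1},{"x":2,"y":-2,"z":5,"rx":0,"ry":0,"rz":0,"grip":1},{"x":0,"y":0,"z":4,"rx":0,"ry":0,"rz":0,"grip":1},{"x":0,"y":0,"z":4,"rx":0,"ry":0,"rz":0,"grip":1},{"x":0,"y":0,"z":0,"rx":0,"ry":0,"rz":0,"grip":1},{"x":0,"y":0,"z":0,"rx":0,"ry":0,"rz":0,"grip":1}]'
python3 -m creep '[{"x":0,"y":0,"z":0,"rx":0,"ry":0,"rz":0,"grip":0.5},{"x":0,"y":0,"z":0,"rx":0,"ry":0,"rz":0,"grip":0.5},{"x":0,"y":0,"z":0,"rx":0,"ry":0,"rz":0,"grip":0.5},{"x":0,"y":0,"z":0,"rx":0,"ry":0,"rz":0,"grip":0.5},{"x":0,"y":0,"z":0,"rx":0,"ry":0,"rz":0,"grip":0.5},{"x":0,"y":0,"z":0,"rx":0,"ry":0,"rz":0,"grip":0.5},{"x":0,"y":0,"z":0,"rx":0,"ry":0,"rz":0,"grip":0.5},{"x":0,"y":0,"z":0,"rx":0,"ry":0,"rz":0,"grip":0.5},{"x":0,"y":0,"z":0,"rx":0,"ry":0,"rz":0,"grip":0.5},{"x":0,"y":0,"z":0,"rx":0,"ry":0,"rz":0,"grip":0.5}]'
```

```text
time: 4.52
eef_pos: [0.4782, 0.3224, -0.0019]
tcp_rot: [0.999, 0.044, -0.001, 0.0]
contact_force: [-0.9, -1.2, -0.4]
opening: 0.999
finger_force: 0.0
time: 5.35
eef_pos: [0.4797, 0.3231, -0.0001]
tcp_rot: [0.999, 0.044, 0.001, -0.0]
contact_force: [-0.4, 0.3, 4.9]
opening: 0.701
finger_force: 65.8
```

```bash
python3 -m creep '[{"x":0,"y":0,"z":-3,"rx":0,"ry":0,"rz":0,"grip":0.5},{"x":0,"y":0,"z":-5,"rx":0,"ry":0,"rz":0,"grip":0.5},{"x":0,"y":0,"z":-10,"rx":0,"ry":0,"rz":0,"grip":0.5},{"x":0,"y":0,"z":-10,"rx":0,"ry":0,"rz":0,"grip":0.5},{"x":0,"y":0,"z":-10,"rx":0,"ry":0,"rz":0,"grip":0.5},{"x":0,"y":0,"z":-10,"rx":0,"ry":0,"rz":0,"grip":0.5},{"x":0,"y":0,"z":-10,"rx":0,"ry":0,"rz":0,"grip":0.5},{"x":0,"y":0,"z":-2,"rx":0,"ry":0,"rz":0,"grip":0.5},{"x":0,"y":0,"z":0,"rx":0,"ry":0,"rz":0,"grip":0.5},{"x":0,"y":0,"z":0,"rx":0,"ry":0,"rz":0,"grip":0.5}]'; python3 -c "
from h import *
c=optics.read_camera('wrist');o=c['color'].copy()
p=ctrl.get_state()['eef_pos']
for dz in (.01,.03,.05): print(dz,[w2p(c,p+[0,a,dz]).round() for a in(-.032,0,.032)])
c=optics.read_camera('scene')['color'];u,v=w2p(optics.read_camera('scene'),p).astype(int)
d=cv2.resize(c[v-60:v+60,u-60:u+60],None,fx=3,fy=3)
o=np.hstack([o[100:384,100:400],cv2.resize(d,(284,284))]);cv2.imwrite('pics/w4.png',o)"
```

```text
time: 6.18
eef_pos: [0.4786, 0.3226, 0.059]
tcp_rot: [0.999, 0.044, 0.0, -0.0]
contact_force: [-0.4, 0.0, -1.8]
opening: 0.695
finger_force: 65.4
0.01 [array([303., 237.]), array([249., 232.]), array([195., 228.])]
0.03 [array([309., 254.]), array([249., 249.]), array([188., 245.])]
0.05 [array([318., 276.]), array([249., 271.]), array([180., 266.])]
```

View pics/w4.png

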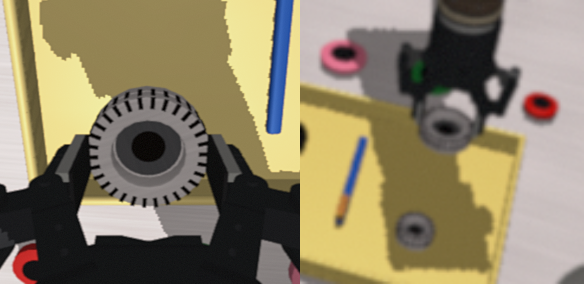

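The lift went well: 1.8 N, head level, crown centred at crop (148,146). I'll carry it up and over to the large cup and turn the fingers away from the stub.

```bash
python3 -m creep '[{"x":0,"y":0,"z":-33,"rx":0,"ry":0,"rz":0,"grip":0.5},{"x":0,"y":0,"z":-33,"rx":0,"ry":0,"rz":0,"grip":0.5},{"x":0,"y":16,"z":-33,"rx":0,"ry":0,"rz":0,"grip":0.5},{"x":0,"y":40,"z":0,"rx":0,"ry":0,"rz":0,"grip":0.5},{"x":0,"y":40,"z":0,"rx":0,"ry":0,"rz":0,"grip":0.5},{"x":0,"y":40,"z":0,"rx":0,"ry":0,"rz":0,"grip":0.5},{"x":0,"y":40,"z":0,"rx":0,"ry":0,"rz":0,"grip":0.5},{"x":0,"y":40,"z":0,"rx":0,"ry":0,"rz":0,"grip":0.5},{"x":0,"y":40,"z":0,"rx":0,"ry":0,"rz":0,"grip":0.5},{"x":0,"y":40,"z":0,"rx":0,"ry":0,"rz":0,"grip":0.5}]' >/dev/null
python3 -m creep '[{"x":0,"y":40,"z":0,"rx":0,"ry":0,"rz":0,"grip":0.5},{"x":0,"y":40,"z":0,"rx":0,"ry":0,"rz":0,"grip":0.5},{"x":0,"y":40,"z":0,"rx":0,"ry":0,"rz":0,"grip":0.5},{"x":0,"y":30,"z":0,"rx":0,"ry":0,"rz":-7,"grip":0.5},{"x":0,"y":10,"z":0,"rx":0,"ry":0,"rz":-7,"grip":0.5},{"x":0,"y":0,"z":0,"rx":0,"ry":0,"rz":-7,"grip":0.5},{"x":0,"y":0,"z":0,"rx":0,"ry":0,"rz":-7,"grip":0.5},{"x":0,"y":0,"z":0,"rx":0,"ry":0,"rz":-7,"grip":0.5},{"x":0,"y":0,"z":0,"rx":0,"ry":0,"rz":-7,"grip":0.5},{"x":0,"y":0,"z":0,"rx":0,"ry":0,"rz":-7,"grip":0.5}]'; python3 -c "
from h import *
togo(.5173,-.1339,.15,65)
c=optics.read_camera('wrist');o=c['color'].copy()
circ(c,o,[.5173,-.1339,.098],.030,(255,0,255))
circ(c,o,[.4810,-.3264,.098],.021,(255,0,255))
cv2.imwrite('pics/w5.png',o)
import pickle;pickle.dump(c,open('w5.pkl','wb'));print(ctrl.get_state()['eef_pos'])"
```

```text
time: 8.0
eef_pos: [0.5191, -0.1314, 0.1569]
tcp_rot: [0.89, 0.457, -0.001, -0.001]
contact_force: [0.6, -0.5, -1.7]
opening: 0.697
finger_force: 66.3
go [-3.1 -0.   6.9] rz -10.67350852071965 head 54.3 tilt 0.1 q6 0.19 t 8.0
[ 0.51912954 -0.13136978  0.15693188]
```

View pics/w5.png

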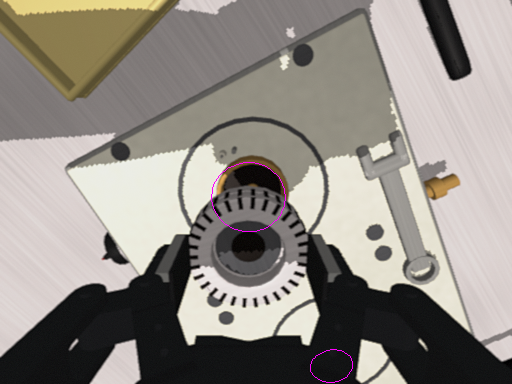

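In the wrist view the cup's brass edge is at (216–285, top row 155), about 5 px above its prediction. The stub marks near (228,153) are well off the finger line. Next I'll fit the cups and the held head.

```bash
cat > fit.py <<'E'
from h import *
from scipy.optimize import least_squares
def brass(c,im,X,r,z=.098):
    """rim centre: brass pixels near X, outer contour mapped to plane z, circle of known radius"""
    hsv=cv2.cvtColor(im,cv2.COLOR_BGR2HSV)
    m=cv2.inRange(hsv,(8,120,60),(30,255,255))
    yy,xx=np.nonzero(m); P=np.array([p2w(c,u,v,z)[:2] for u,v in zip(xx,yy)])
    P=P[np.linalg.norm(P-X[:2],axis=1)<r+.010]
    P=P[np.linalg.norm(P-X[:2],axis=1)>r-.012]
    a=np.arctan2(*(P-X[:2]).T[::-1]); b=np.floor(np.degrees(a)/8)
    Q=np.array([P[b==k][np.argmax(np.linalg.norm(P[b==k]-X[:2],axis=1))] for k in np.unique(b)])
    f=least_squares(lambda q:np.linalg.norm(Q-q[:2],axis=1)-r,X[:2],loss="soft_l1",f_scale=.001)
    return f.x.round(4),len(Q),np.abs(f.fun).mean().round(4)
E
python3 - <<'E'
from fit import *
import pickle
ct=optics.read_camera("top");im=cv2.imread("pics/top0.png")
print("top L",brass(ct,im,[.5173,-.1339],.030),"S",brass(ct,im,[.481,-.3264],.021))
c=pickle.load(open("w5.pkl","rb"))
print("wrist L",brass(c,c["color"],[.519,-.1339],.030))
# held head: crown top edge by eye: cols 190..308 at row ~247, bottom row 307
p=np.array([ .51912954,-.13136978,.15693188]);h=np.radians(54.3);tx=np.array([np.cos(h),np.sin(h),0]);ty=np.array([np.sin(h),-np.cos(h),0])
for dx in(0,.002,.004):
  for dz in(.027,.031,.035):
    C=p+dx*tx+[0,0,dz]
    print(dx,dz,[w2p(c,C+.032*v).round(1).tolist() for v in(ty,-ty,-tx)])
E
```

```text
top L (array([ 0.5196, -0.1326]), 46, np.float64(0.001)) S (array([ 0.4825, -0.3275]), 45, np.float64(0.0016))
wrist L (array([ 0.5223, -0.1326]), 23, np.float64(0.001))
0 0.027 [[307.7, 247.0], [188.0, 246.9], [247.9, 297.2]]
0 0.031 [[309.2, 250.8], [186.6, 250.7], [247.8, 302.0]]
0 0.035 [[310.7, 254.8], [185.0, 254.7], [247.8, 306.9]]
0.002 0.027 [[307.9, 243.7], [187.8, 243.6], [247.9, 294.3]]
0.002 0.031 [[309.4, 247.4], [186.3, 247.3], [247.8, 298.9]]
0.002 0.035 [[310.9, 251.3], [184.7, 251.2], [247.8, 303.9]]
0.004 0.027 [[308.2, 240.3], [187.6, 240.2], [247.9, 291.3]]
0.004 0.031 [[309.6, 244.0], [186.1, 243.9], [247.8, 295.9]]
0.004 0.035 [[311.2, 247.8], [184.5, 247.7], [247.8, 300.8]]
```

```bash
python3 -m creep '[{"x":0,"y":2.2,"z":15,"rx":0,"ry":0,"rz":0,"grip":0.5},{"x":0,"y":0,"z":15,"rx":0,"ry":0,"rz":0,"grip":0.5},{"x":0,"y":0,"z":15,"rx":0,"ry":0,"rz":0,"grip":0.5},{"x":0,"y":0,"z":8,"rx":0,"ry":0,"rz":0,"grip":0.5},{"x":0,"y":0,"z":3,"rx":0,"ry":0,"rz":0,"grip":0.5},{"x":0,"y":0,"z":3,"rx":0,"ry":0,"rz":0,"grip":0.5},{"x":0,"y":0,"z":3,"rx":0,"ry":0,"rz":0,"grip":0.5},{"x":0,"y":0,"z":0,"rx":0,"ry":0,"rz":0,"grip":0.5},{"x":0,"y":0,"z":0,"rx":0,"ry":0,"rz":0,"grip":0.5},{"x":0,"y":0,"z":0,"rx":0,"ry":0,"rz":0,"grip":0.5}]'
python3 -m creep '[{"x":0,"y":0,"z":2,"rx":0,"ry":0,"rz":0,"grip":0.5},{"x":0,"y":0,"z":2,"rx":0,"ry":0,"rz":0,"grip":0.5},{"x":0,"y":0,"z":1.5,"rx":0,"ry":0,"rz":0,"grip":0.5},{"x":0,"y":0,"z":1,"rx":0,"ry":0,"rz":0,"grip":0.5},{"x":0,"y":0,"z":0.5,"rx":0,"ry":0,"rz":0,"grip":0.5},{"x":0,"y":0,"z":0,"rx":0,"ry":0,"rz":0,"grip":0.5},{"x":0,"y":0,"z":0,"rx":0,"ry":0,"rz":0,"grip":0.5},{"x":0,"y":0,"z":0,"rx":0,"ry":0,"rz":0,"grip":0.5},{"x":0,"y":0,"z":0,"rx":0,"ry":0,"rz":0,"grip":0.5},{"x":0,"y":0,"z":0,"rx":0,"ry":0,"rz":0,"grip":0.5}]'
```

```text
time: 8.93
eef_pos: [0.5219, -0.133, 0.0966]
tcp_rot: [0.891, 0.454, 0.0, 0.001]
contact_force: [0.9, -0.3, -1.5]
opening: 0.696
finger_force: 66.3
time: 9.77
eef_pos: [0.5215, -0.1328, 0.0889]
tcp_rot: [0.891, 0.454, 0.0, 0.0]
contact_force: [0.3, -0.0, -1.2]
opening: 0.698
finger_force: 66.3
```

Free of contact, and already below the rim. Continuing.

```bash
python3 -m creep '[{"x":0,"y":0,"z":2,"rx":0,"ry":0,"rz":0,"grip":0.5},{"x":0,"y":0,"z":2,"rx":0,"ry":0,"rz":0,"grip":0.5},{"x":0,"y":0,"z":1,"rx":0,"ry":0,"rz":0,"grip":0.5},{"x":0,"y":0,"z":1,"rx":0,"ry":0,"rz":0,"grip":0.5},{"x":0,"y":0,"z":0.5,"rx":0,"ry":0,"rz":0,"grip":0.5},{"x":0,"y":0,"z":0,"rx":0,"ry":0,"rz":0,"grip":0.5},{"x":0,"y":0,"z":0,"rx":0,"ry":0,"rz":0,"grip":0.5},{"x":0,"y":0,"z":0,"rx":0,"ry":0,"rz":0,"grip":0.5},{"x":0,"y":0,"z":0,"rx":0,"ry":0,"rz":0,"grip":0.5},{"x":0,"y":0,"z":0,"rx":0,"ry":0,"rz":0,"grip":0.5}]'
```

```text
time: 10.6
eef_pos: [0.5215, -0.1328, 0.0824]
tcp_rot: [0.891, 0.454, 0.0, 0.0]
contact_force: [0.8, -0.4, -1.0]
opening: 0.696
finger_force: 66.3
```

```bash
python3 -m creep '[{"x":0,"y":0,"z":0.7,"rx":0,"ry":0,"rz":0,"grip":0.5},{"x":0,"y":0,"z":0.7,"rx":0,"ry":0,"rz":0,"grip":0.5},{"x":0,"y":0,"z":0.6,"rx":0,"ry":0,"rz":0,"grip":0.5},{"x":0,"y":0,"z":0,"rx":0,"ry":0,"rz":0,"grip":0.5},{"x":0,"y":0,"z":0,"rx":0,"ry":0,"rz":0,"grip":0.5},{"x":0,"y":0,"z":0,"rx":0,"ry":0,"rz":0,"grip":0.5},{"x":0,"y":0,"z":0,"rx":0,"ry":0,"rz":0,"grip":0.5},{"x":0,"y":0,"z":0,"rx":0,"ry":0,"rz":0,"grip":0.5},{"x":0,"y":0,"z":0,"rx":0,"ry":0,"rz":0,"grip":0.5},{"x":0,"y":0,"z":0,"rx":0,"ry":0,"rz":0,"grip":0.5}]'
```

```text
time: 11.43
eef_pos: [0.5215, -0.1328, 0.0809]
tcp_rot: [0.891, 0.454, -0.0, 0.0]
contact_force: [-2.7, 0.9, 5.5]
opening: 0.698
finger_force: 67.2
```

It made contact with 7 N at z=0.081, which is exactly the seated height. Releasing and lifting.

```bash
python3 -m creep '[{"x":0,"y":0,"z":0,"rx":0,"ry":0,"rz":0,"grip":0.85},{"x":0,"y":0,"z":0,"rx":0,"ry":0,"rz":0,"grip":0.95},{"x":0,"y":0,"z":0,"rx":0,"ry":0,"rz":0,"grip":1},{"x":0,"y":0,"z":0,"rx":0,"ry":0,"rz":0,"grip":1},{"x":0,"y":0,"z":-5,"rx":0,"ry":0,"rz":0,"grip":1},{"x":0,"y":0,"z":-10,"rx":0,"ry":0,"rz":0,"grip":1},{"x":0,"y":0,"z":-25,"rx":0,"ry":0,"rz":0,"grip":1},{"x":0,"y":0,"z":-25,"rx":0,"ry":0,"rz":0,"grip":1},{"x":0,"y":0,"z":-15,"rx":0,"ry":0,"rz":0,"grip":1},{"x":0,"y":0,"z":0,"rx":0,"ry":0,"rz":7,"grip":1}]'
python3 -c "
from h import *
togo(.591,.325,.16,5)
c=optics.read_camera('wrist');o=c['color'].copy()
circ(c,o,[.521,-.1326,.116],.032,(255,0,255))
circ(c,o,[.521,-.1326,.116],.019,(255,0,255))
cv2.imwrite('pics/w6.png',o[60:,100:420])"
```

```text
time: 12.27
eef_pos: [0.5244, -0.1341, 0.1664]
tcp_rot: [0.917, 0.398, 0.003, 0.004]
contact_force: [0.4, -0.7, 0.5]
opening: 0.998
finger_force: 0.0
go [ 380.7 -265.     5. ] rz 41.905796346236656 head 46.9 tilt 0.57 q6 0.31 t 12.27
```

View pics/w6.png

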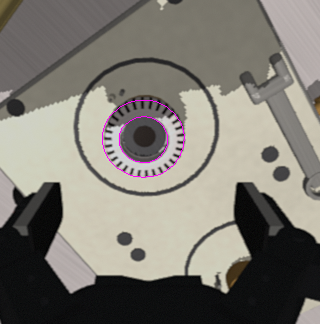

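The large head is seated in the middle of its burner ring at crop (144,138), matching the predicted circle. Next is the small head.

```bash
python3 -m creep '[{"x":32,"y":-22,"z":0,"rx":0,"ry":0,"rz":0,"grip":1},{"x":32,"y":-22,"z":0,"rx":0,"ry":0,"rz":0,"grip":1},{"x":32,"y":-22,"z":0,"rx":0,"ry":0,"rz":0,"grip":1},{"x":32,"y":-22,"z":0,"rx":0,"ry":0,"rz":0,"grip":1},{"x":32,"y":-22,"z":0,"rx":0,"ry":0,"rz":0,"grip":1},{"x":32,"y":-22,"z":0,"rx":0,"ry":0,"rz":0,"grip":1},{"x":32,"y":-22,"z":0,"rx":0,"ry":0,"rz":0,"grip":1},{"x":32,"y":-22,"z":0,"rx":0,"ry":0,"rz":0,"grip":1},{"x":32,"y":-22,"z":0,"rx":0,"ry":0,"rz":0,"grip":1},{"x":32,"y":-22,"z":0,"rx":0,"ry":0,"rz":0,"grip":1}]' >/dev/null
python3 -m creep '[{"x":32,"y":-22,"z":0,"rx":0,"ry":0,"rz":0,"grip":1},{"x":29,"y":-22,"z":0,"rx":0,"ry":0,"rz":0,"grip":1},{"x":0,"y":0,"z":0,"rx":0,"ry":0,"rz":7,"grip":0.8},{"x":0,"y":0,"z":0,"rx":0,"ry":0,"rz":7,"grip":0.8},{"x":0,"y":0,"z":0,"rx":0,"ry":0,"rz":7,"grip":0.8},{"x":0,"y":0,"z":0,"rx":0,"ry":0,"rz":7,"grip":0.8},{"x":0,"y":0,"z":0,"rx":0,"ry":0,"rz":7,"grip":0.8},{"x":0,"y":0,"z":0,"rx":0,"ry":0,"rz":7,"grip":0.8},{"x":0,"y":0,"z":0,"rx":0,"ry":0,"rz":0,"grip":0.8},{"x":0,"y":0,"z":0,"rx":0,"ry":0,"rz":0,"grip":0.8}]'
python3 - <<'E'
from h import *
togo(.591,.325,.16,5)
c=optics.read_camera('wrist');im=c['color']
for X in([.591,.325,.035],):
    print(w2p(c,X))
o=im.copy();circ(c,o,[.591,.325,.035],.022,(255,0,255));circ(c,o,[.591,.325,.035],.0125,(255,0,255))
# caps: dark blobs on yellow
X={'SC':([.5987,.1393,.021],.023),'LC':([.5027,.1224,.021],.033)}
for k,(P,r) in X.items(): circ(c,o,P,r,(255,0,255));print(k,w2p(c,P))
cv2.imwrite('pics/w7.png',o)
E
```

```text
time: 13.98
eef_pos: [0.5881, 0.3259, 0.1603]
tcp_rot: [0.999, 0.046, -0.0, 0.0]
contact_force: [0.2, 0.1, -0.1]
opening: 0.799
finger_force: 0.0
go [2.8 1.2 0.3] rz 0.2530981809066475 head 5.3 tilt 0.02 q6 1.83 t 13.98
[249.60822519 170.36203981]
SC [422.10425156 175.40858507]
LC [414.21901471 255.15325007]
```

View pics/w7.png

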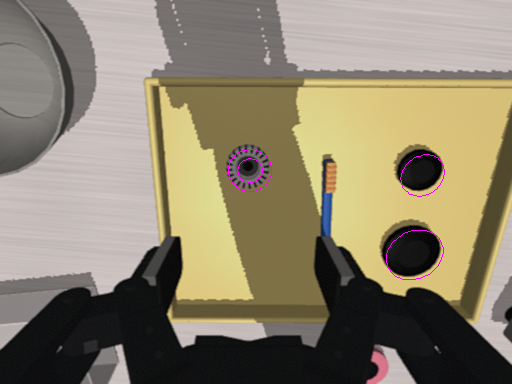

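The small head at (248,167) matches to 1 px. The caps at (420,170) and (412,251) sit about 2–3 px up and left of their predictions. The brush at (329,195) lies clear. I'll descend and grip.

```bash
python3 -m creep '[{"x":3.5,"y":1,"z":20,"rx":0,"ry":0,"rz":0,"grip":0.8},{"x":0,"y":0,"z":35,"rx":0,"ry":0,"rz":0,"grip":0.8},{"x":0,"y":0,"z":35,"rx":0,"ry":0,"rz":0,"grip":0.8},{"x":0,"y":0,"z":30,"rx":0,"ry":0,"rz":0,"grip":0.8},{"x":0,"y":0,"z":20,"rx":0,"ry":0,"rz":0,"grip":0.8},{"x":0,"y":0,"z":12,"rx":0,"ry":0,"rz":0,"grip":0.8},{"x":0,"y":0,"z":5,"rx":0,"ry":0,"rz":0,"grip":0.8},{"x":0,"y":0,"z":0,"rx":0,"ry":0,"rz":0,"grip":0.8},{"x":0,"y":0,"z":0,"rx":0,"ry":0,"rz":0,"grip":0.7},{"x":0,"y":0,"z":0,"rx":0,"ry":0,"rz":0,"grip":0.65}]'
python3 -m creep '[{"x":0,"y":0,"z":0,"rx":0,"ry":0,"rz":0,"grip":0.3},{"x":0,"y":0,"z":0,"rx":0,"ry":0,"rz":0,"grip":0.3},{"x":0,"y":0,"z":0,"rx":0,"ry":0,"rz":0,"grip":0.3},{"x":0,"y":0,"z":0,"rx":0,"ry":0,"rz":0,"grip":0.3},{"x":0,"y":0,"z":0,"rx":0,"ry":0,"rz":0,"grip":0.3},{"x":0,"y":0,"z":0,"rx":0,"ry":0,"rz":0,"grip":0.3},{"x":0,"y":0,"z":0,"rx":0,"ry":0,"rz":0,"grip":0.3},{"x":0,"y":0,"z":0,"rx":0,"ry":0,"rz":0,"grip":0.3},{"x":0,"y":0,"z":0,"rx":0,"ry":0,"rz":0,"grip":0.3},{"x":0,"y":0,"z":0,"rx":0,"ry":0,"rz":0,"grip":0.3}]' 60
```

```text
time: 14.87
eef_pos: [0.5934, 0.3259, 0.0057]
tcp_rot: [0.999, 0.044, 0.002, -0.001]
contact_force: [-0.3, -0.2, 1.2]
opening: 0.651
finger_force: 0.0
time: 15.7
eef_pos: [0.5949, 0.3269, 0.0074]
tcp_rot: [0.999, 0.044, 0.004, -0.002]
contact_force: [1.5, 1.0, 6.9]
opening: 0.301
finger_force: 3.5
```

It closed to 0.30 with 7 N upward, so the tips are resting on the crown at z=35. The tips therefore stand about 28 mm above the reported TCP. I'll reopen, go 15 mm lower and grip again.

```bash
python3 -m creep '[{"x":0,"y":0,"z":-5,"rx":0,"ry":0,"rz":0,"grip":0.8},{"x":0,"y":0,"z":0,"rx":0,"ry":0,"rz":0,"grip":0.8},{"x":0,"y":0,"z":0,"rx":0,"ry":0,"rz":0,"grip":0.8},{"x":0,"y":0,"z":0,"rx":0,"ry":0,"rz":0,"grip":0.8},{"x":-1.5,"y":0,"z":6,"rx":0,"ry":0,"rz":0,"grip":0.8},{"x":0,"y":0,"z":5,"rx":0,"ry":0,"rz":0,"grip":0.8},{"x":0,"y":0,"z":5,"rx":0,"ry":0,"rz":0,"grip":0.8},{"x":0,"y":0,"z":4,"rx":0,"ry":0,"rz":0,"grip":0.8},{"x":0,"y":0,"z":0,"rx":0,"ry":0,"rz":0,"grip":0.8},{"x":0,"y":0,"z":0,"rx":0,"ry":0,"rz":0,"grip":0.7}]'
python3 -m creep '[{"x":0,"y":0,"z":0,"rx":0,"ry":0,"rz":0,"grip":0.3},{"x":0,"y":0,"z":0,"rx":0,"ry":0,"rz":0,"grip":0.3},{"x":0,"y":0,"z":0,"rx":0,"ry":0,"rz":0,"grip":0.3},{"x":0,"y":0,"z":0,"rx":0,"ry":0,"rz":0,"grip":0.3},{"x":0,"y":0,"z":0,"rx":0,"ry":0,"rz":0,"grip":0.3},{"x":0,"y":0,"z":0,"rx":0,"ry":0,"rz":0,"grip":0.3},{"x":0,"y":0,"z":0,"rx":0,"ry":0,"rz":0,"grip":0.3},{"x":0,"y":0,"z":0,"rx":0,"ry":0,"rz":0,"grip":0.3},{"x":0,"y":0,"z":0,"rx":0,"ry":0,"rz":0,"grip":0.3},{"x":0,"y":0,"z":0,"rx":0,"ry":0,"rz":0,"grip":0.3}]' 60
```

```text
time: 16.53
eef_pos: [0.5898, 0.3249, -0.0125]
tcp_rot: [0.999, 0.044, -0.001, 0.0]
contact_force: [-0.1, 0.6, 0.8]
opening: 0.703
finger_force: 0.0
time: 17.37
eef_pos: [0.5908, 0.3253, -0.011]
tcp_rot: [0.999, 0.044, 0.001, -0.0]
contact_force: [-0.2, 0.6, 4.3]
opening: 0.488
finger_force: 61.1
```

```bash
python3 -m creep '[{"x":0,"y":0,"z":-4,"rx":0,"ry":0,"rz":0,"grip":0.3},{"x":0,"y":0,"z":-10,"rx":0,"ry":0,"rz":0,"grip":0.3},{"x":0,"y":0,"z":-30,"rx":0,"ry":0,"rz":0,"grip":0.3},{"x":0,"y":0,"z":-35,"rx":0,"ry":0,"rz":0,"grip":0.3},{"x":0,"y":0,"z":-35,"rx":0,"ry":0,"rz":0,"grip":0.3},{"x":-4,"y":16,"z":-35,"rx":0,"ry":0,"rz":0,"grip":0.3},{"x":-9.6,"y":38,"z":-14,"rx":0,"ry":0,"rz":0,"grip":0.3},{"x":-9.6,"y":38,"z":0,"rx":0,"ry":0,"rz":0,"grip":0.3},{"x":-9.6,"y":38,"z":0,"rx":0,"ry":0,"rz":0,"grip":0.3},{"x":-9.6,"y":38,"z":0,"rx":0,"ry":0,"rz":0,"grip":0.3}]'
python3 -m creep '[{"x":-9.6,"y":38,"z":0,"rx":0,"ry":0,"rz":0,"grip":0.3},{"x":-9.6,"y":38,"z":0,"rx":0,"ry":0,"rz":0,"grip":0.3},{"x":-9.6,"y":38,"z":0,"rx":0,"ry":0,"rz":0,"grip":0.3},{"x":-9.6,"y":38,"z":0,"rx":0,"ry":0,"rz":0,"grip":0.3},{"x":-9.6,"y":38,"z":0,"rx":0,"ry":0,"rz":0,"grip":0.3},{"x":-9.6,"y":38,"z":0,"rx":0,"ry":0,"rz":0,"grip":0.3},{"x":-9.6,"y":38,"z":0,"rx":0,"ry":0,"rz":0,"grip":0.3},{"x":-9.6,"y":38,"z":0,"rx":0,"ry":0,"rz":0,"grip":0.3},{"x":-9.6,"y":38,"z":0,"rx":0,"ry":0,"rz":0,"grip":0.3},{"x":-9.6,"y":38,"z":0,"rx":0,"ry":0,"rz":0,"grip":0.3}]'
python3 -m creep '[{"x":-9.6,"y":38,"z":0,"rx":0,"ry":0,"rz":0,"grip":0.3},{"x":-5,"y":20,"z":0,"rx":0,"ry":0,"rz":0,"grip":0.3},{"x":0,"y":0,"z":0,"rx":0,"ry":0,"rz":0,"grip":0.3},{"x":0,"y":0,"z":0,"rx":0,"ry":0,"rz":0,"grip":0.3},{"x":0,"y":0,"z":0,"rx":0,"ry":0,"rz":0,"grip":0.3},{"x":0,"y":0,"z":0,"rx":0,"ry":0,"rz":0,"grip":0.3},{"x":0,"y":0,"z":0,"rx":0,"ry":0,"rz":0,"grip":0.3},{"x":0,"y":0,"z":0,"rx":0,"ry":0,"rz":0,"grip":0.3},{"x":0,"y":0,"z":0,"rx":0,"ry":0,"rz":0,"grip":0.3},{"x":0,"y":0,"z":0,"rx":0,"ry":0,"rz":0,"grip":0.3}]'
python3 - <<'E'
from fit import *
togo(.484,-.327,.15,5)
c=optics.read_camera('wrist');o=c['color'].copy()
try: print(brass(c,o,[.484,-.327],.021))
except Exception as e: print(e)
circ(c,o,[.484,-.327,.098],.021,(255,0,255))
p=ctrl.get_state()['eef_pos'];circ(c,o,p+[0,0,.046],.022,(255,0,255));circ(c,o,p+[0,0,.046],.0125,(255,0,255))
cv2.imwrite('pics/w8.png',o)
E
```

```text
time: 18.2
eef_pos: [0.5616, 0.1527, 0.1519]
tcp_rot: [0.999, 0.044, 0.0, 0.0]
contact_force: [0.5, -0.6, -1.3]
opening: 0.486
finger_force: 60.8
time: 19.03
eef_pos: [0.4989, -0.2342, 0.1513]
tcp_rot: [0.999, 0.044, -0.0, -0.0]
contact_force: [1.3, -0.1, 0.0]
opening: 0.487
finger_force: 60.8
time: 19.87
eef_pos: [0.4909, -0.2913, 0.1514]
tcp_rot: [0.999, 0.044, 0.0, 0.0]
contact_force: [-1.0, -0.4, -0.1]
opening: 0.488
finger_force: 60.9
go [-10.   34.9   1.4] rz 0.05168679466710557 head 5.1 tilt 0.0 q6 0.77 t 19.87
(array([ 0.4872, -0.3285]), 45, np.float64(0.0017))
```

View pics/w8.png

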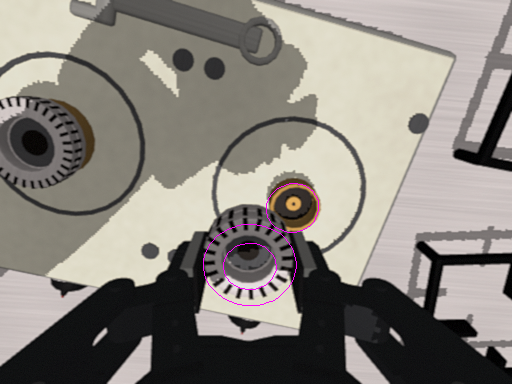

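The view shows the large head in its cup at left, (33,143). The small cup rim is at (293,204) and fits (0.487,-0.3285). The held head's recess at (249,262) is about 2.5 mm ahead of the TCP. The move accounts for both offsets.

```bash
python3 -m creep '[{"x":-9.3,"y":36.3,"z":0,"rx":0,"ry":0,"rz":0,"grip":0.3},{"x":0,"y":0,"z":20,"rx":0,"ry":0,"rz":0,"grip":0.3},{"x":0,"y":0,"z":20,"rx":0,"ry":0,"rz":0,"grip":0.3},{"x":0,"y":0,"z":15,"rx":0,"ry":0,"rz":0,"grip":0.3},{"x":0,"y":0,"z":7,"rx":0,"ry":0,"rz":0,"grip":0.3},{"x":0,"y":0,"z":2,"rx":0,"ry":0,"rz":0,"grip":0.3},{"x":0,"y":0,"z":0,"rx":0,"ry":0,"rz":0,"grip":0.3},{"x":0,"y":0,"z":0,"rx":0,"ry":0,"rz":0,"grip":0.3},{"x":0,"y":0,"z":0,"rx":0,"ry":0,"rz":0,"grip":0.3},{"x":0,"y":0,"z":0,"rx":0,"ry":0,"rz":0,"grip":0.3}]'
python3 -m creep '[{"x":0,"y":0,"z":2,"rx":0,"ry":0,"rz":0,"grip":0.3},{"x":0,"y":0,"z":2,"rx":0,"ry":0,"rz":0,"grip":0.3},{"x":0,"y":0,"z":2,"rx":0,"ry":0,"rz":0,"grip":0.3},{"x":0,"y":0,"z":1.5,"rx":0,"ry":0,"rz":0,"grip":0.3},{"x":0,"y":0,"z":0,"rx":0,"ry":0,"rz":0,"grip":0.3},{"x":0,"y":0,"z":0,"rx":0,"ry":0,"rz":0,"grip":0.3},{"x":0,"y":0,"z":0,"rx":0,"ry":0,"rz":0,"grip":0.3},{"x":0,"y":0,"z":0,"rx":0,"ry":0,"rz":0,"grip":0.3},{"x":0,"y":0,"z":0,"rx":0,"ry":0,"rz":0,"grip":0.3},{"x":0,"y":0,"z":0,"rx":0,"ry":0,"rz":0,"grip":0.3}]'
```

```text
time: 20.75
eef_pos: [0.4853, -0.3294, 0.0887]
tcp_rot: [0.999, 0.044, 0.001, 0.001]
contact_force: [0.5, 0.1, -0.4]
opening: 0.486
finger_force: 61.0
time: 21.58
eef_pos: [0.4846, -0.3289, 0.0799]
tcp_rot: [0.999, 0.044, 0.0, 0.0]
contact_force: [0.5, -0.3, -0.5]
opening: 0.492
finger_force: 61.0
```

No contact, so I'll continue down in small steps.

```bash
python3 -m creep '[{"x":0,"y":0,"z":1.5,"rx":0,"ry":0,"rz":0,"grip":0.3},{"x":0,"y":0,"z":1.5,"rx":0,"ry":0,"rz":0,"grip":0.3},{"x":0,"y":0,"z":1.5,"rx":0,"ry":0,"rz":0,"grip":0.3},{"x":0,"y":0,"z":1.5,"rx":0,"ry":0,"rz":0,"grip":0.3},{"x":0,"y":0,"z":0,"rx":0,"ry":0,"rz":0,"grip":0.3},{"x":0,"y":0,"z":0,"rx":0,"ry":0,"rz":0,"grip":0.3},{"x":0,"y":0,"z":0,"rx":0,"ry":0,"rz":0,"grip":0.3},{"x":0,"y":0,"z":0,"rx":0,"ry":0,"rz":0,"grip":0.3},{"x":0,"y":0,"z":0,"rx":0,"ry":0,"rz":0,"grip":0.3},{"x":0,"y":0,"z":0,"rx":0,"ry":0,"rz":0,"grip":0.3}]'
python3 -m creep '[{"x":0,"y":0,"z":1,"rx":0,"ry":0,"rz":0,"grip":0.3},{"x":0,"y":0,"z":1,"rx":0,"ry":0,"rz":0,"grip":0.3},{"x":0,"y":0,"z":1,"rx":0,"ry":0,"rz":0,"grip":0.3},{"x":0,"y":0,"z":0.5,"rx":0,"ry":0,"rz":0,"grip":0.3},{"x":0,"y":0,"z":0,"rx":0,"ry":0,"rz":0,"grip":0.3},{"x":0,"y":0,"z":0,"rx":0,"ry":0,"rz":0,"grip":0.3},{"x":0,"y":0,"z":0,"rx":0,"ry":0,"rz":0,"grip":0.3},{"x":0,"y":0,"z":0,"rx":0,"ry":0,"rz":0,"grip":0.3},{"x":0,"y":0,"z":0,"rx":0,"ry":0,"rz":0,"grip":0.3},{"x":0,"y":0,"z":0,"rx":0,"ry":0,"rz":0,"grip":0.3}]'
```

```text
time: 22.42
eef_pos: [0.484, -0.3291, 0.0735]
tcp_rot: [0.999, 0.044, -0.001, 0.0]
contact_force: [-4.0, -2.8, -0.8]
opening: 0.492
finger_force: 61.0
time: 23.25
eef_pos: [0.484, -0.3293, 0.0708]
tcp_rot: [0.999, 0.044, -0.001, 0.0]
contact_force: [-5.9, -2.6, 2.6]
opening: 0.486
finger_force: 61.3
```

A small sideways force shows the skirt touching the wall. I'll shift 1 mm away and finish seating.

```bash
python3 -m creep '[{"x":-1.2,"y":0.6,"z":0,"rx":0,"ry":0,"rz":0,"grip":0.3},{"x":0,"y":0,"z":0,"rx":0,"ry":0,"rz":0,"grip":0.3},{"x":0,"y":0,"z":0.6,"rx":0,"ry":0,"rz":0,"grip":0.3},{"x":0,"y":0,"z":0.6,"rx":0,"ry":0,"rz":0,"grip":0.3},{"x":0,"y":0,"z":0.6,"rx":0,"ry":0,"rz":0,"grip":0.3},{"x":0,"y":0,"z":0,"rx":0,"ry":0,"rz":0,"grip":0.3},{"x":0,"y":0,"z":0,"rx":0,"ry":0,"rz":0,"grip":0.3},{"x":0,"y":0,"z":0,"rx":0,"ry":0,"rz":0,"grip":0.3},{"x":0,"y":0,"z":0,"rx":0,"ry":0,"rz":0,"grip":0.3},{"x":0,"y":0,"z":0,"rx":0,"ry":0,"rz":0,"grip":0.3}]'
```

```text
time: 24.08
eef_pos: [0.4839, -0.3294, 0.0699]
tcp_rot: [0.999, 0.044, 0.0, -0.0]
contact_force: [-3.8, 1.8, 7.2]
opening: 0.487
finger_force: 61.8
```

Seated at z=0.070 with 7 N, as predicted. I'll release and lift, then go to the small cap.

```bash
python3 -m creep '[{"x":0,"y":0,"z":0,"rx":0,"ry":0,"rz":0,"grip":0.6},{"x":0,"y":0,"z":0,"rx":0,"ry":0,"rz":0,"grip":0.75},{"x":0,"y":0,"z":0,"rx":0,"ry":0,"rz":0,"grip":0.8},{"x":0,"y":0,"z":-3,"rx":0,"ry":0,"rz":0,"grip":0.8},{"x":0,"y":0,"z":-5,"rx":0,"ry":0,"rz":0,"grip":0.8},{"x":0,"y":0,"z":-15,"rx":0,"ry":0,"rz":0,"grip":0.8},{"x":0,"y":0,"z":-25,"rx":0,"ry":0,"rz":0,"grip":0.8},{"x":0,"y":0,"z":-30,"rx":0,"ry":0,"rz":0,"grip":0.8},{"x":0,"y":0,"z":-5,"rx":0,"ry":0,"rz":0,"grip":0.8},{"x":0,"y":0,"z":0,"rx":0,"ry":0,"rz":0,"grip":0.8}]'
python3 - <<'E'
from h import *
togo(.6,.141,.15,5)
c=optics.read_camera('wrist');import pickle;pickle.dump((c,ctrl.get_state()['eef_pos']),open('w9.pkl','wb'))
E
```

```text
time: 24.92
eef_pos: [0.4852, -0.3311, 0.1554]
tcp_rot: [0.999, 0.044, 0.003, 0.003]
contact_force: [0.4, -0.6, -0.3]
opening: 0.795
finger_force: 0.0
go [ 155.5 -460.4    3.6] rz 0.001011868012483319 head 5.0 tilt 0.42 q6 0.71 t 24.92
```

```bash
python3 -m creep '[{"x":13,"y":-38.4,"z":0,"rx":0,"ry":0,"rz":0,"grip":0.8},{"x":13,"y":-38.4,"z":0,"rx":0,"ry":0,"rz":0,"grip":0.8},{"x":13,"y":-38.4,"z":0,"rx":0,"ry":0,"rz":0,"grip":0.8},{"x":13,"y":-38.4,"z":0,"rx":0,"ry":0,"rz":0,"grip":0.8},{"x":13,"y":-38.4,"z":0,"rx":0,"ry":0,"rz":0,"grip":0.8},{"x":13,"y":-38.4,"z":0,"rx":0,"ry":0,"rz":0,"grip":0.8},{"x":13,"y":-38.4,"z":0,"rx":0,"ry":0,"rz":0,"grip":0.8},{"x":13,"y":-38.4,"z":0,"rx":0,"ry":0,"rz":0,"grip":0.8},{"x":13,"y":-38.4,"z":0,"rx":0,"ry":0,"rz":0,"grip":0.8},{"x":13,"y":-38.4,"z":0,"rx":0,"ry":0,"rz":0,"grip":0.8}]' >/dev/null
python3 -m creep '[{"x":13,"y":-38.4,"z":0,"rx":0,"ry":0,"rz":0,"grip":0.8},{"x":12.5,"y":-38,"z":0,"rx":0,"ry":0,"rz":0,"grip":0.8},{"x":0,"y":0,"z":0,"rx":0,"ry":0,"rz":0,"grip":0.8},{"x":0,"y":0,"z":0,"rx":0,"ry":0,"rz":0,"grip":0.8},{"x":0,"y":0,"z":0,"rx":0,"ry":0,"rz":0,"grip":0.8},{"x":0,"y":0,"z":0,"rx":0,"ry":0,"rz":0,"grip":0.8},{"x":0,"y":0,"z":0,"rx":0,"ry":0,"rz":0,"grip":0.8},{"x":0,"y":0,"z":0,"rx":0,"ry":0,"rz":0,"grip":0.8},{"x":0,"y":0,"z":0,"rx":0,"ry":0,"rz":0,"grip":0.8},{"x":0,"y":0,"z":0,"rx":0,"ry":0,"rz":0,"grip":0.8}]'
cat >> fit.py <<'E'
def cap(c,im,X,r,z=.021):
    m=cv2.inRange(cv2.cvtColor(im,cv2.COLOR_BGR2HSV),(0,0,0),(180,255,55))
    u0,v0=w2p(c,X).round().astype(int)
    n,l,st,ce=cv2.connectedComponentsWithStats(m); k=l[v0,u0]
    ctr=max(cv2.findContours((l==k).astype("uint8"),0,1)[0],key=cv2.contourArea)[:,0]
    P=np.array([p2w(c,u,v,z)[:2] for u,v in ctr])
    (a,b),R=cv2.minEnclosingCircle(P.astype("float32")); f=least_squares(lambda q:np.linalg.norm(P-q[:2],axis=1)-q[2],[a,b,r])
    return f.x.round(4),np.abs(f.fun).mean().round(4),st[k]
E
python3 - <<'E'
from fit import *
import pickle
c=optics.read_camera('wrist');o=c['color'].copy();togo(.6,.141,.15,5)
for n,P,r in(("SC",[.6,.141,.021],.023),("LC",[.504,.124,.021],.033)):
    try: print(n,cap(c,c['color'],P,r))
    except Exception as e: print(n,e)
    circ(c,o,P,r,(255,0,255))
b,p=pickle.load(open('w9.pkl','rb'));q=b['color'].copy()
circ(b,q,[.485,-.328,.116],.022,(255,0,255));circ(b,q,[.485,-.328,.116],.0125,(255,0,255))
t=optics.read_camera('top');tt=t['color'].copy()
for X,r in(([.521,-.1326,.116],.032),([.4835,-.3275,.116],.022)):
    circ(t,tt,X,r,(255,0,255))
cv2.imwrite('pics/top_a.png',tt)
cv2.imwrite('pics/w10.png',np.hstack([o[60:330,130:],q[60:330,80:430]]))
E
```

```text
time: 26.63
eef_pos: [0.5983, 0.1418, 0.1517]
tcp_rot: [0.999, 0.043, 0.0, -0.0]
contact_force: [-0.3, -0.1, -0.2]
opening: 0.8
finger_force: 0.0
go [1.6 1.2 1.7] rz -0.05496109247512493 head 4.9 tilt 0.02 q6 1.55 t 26.68
SC (array([0.6047, 0.1406, 0.0215]), np.float64(0.0004), array([ 230,  145,   42,   42, 1379], dtype=int32))
LC (array([0.508 , 0.1247, 0.032 ]), np.float64(0.0007), array([ 230,  223,   55,   53, 2290], dtype=int32))
```

View pics/w10.png

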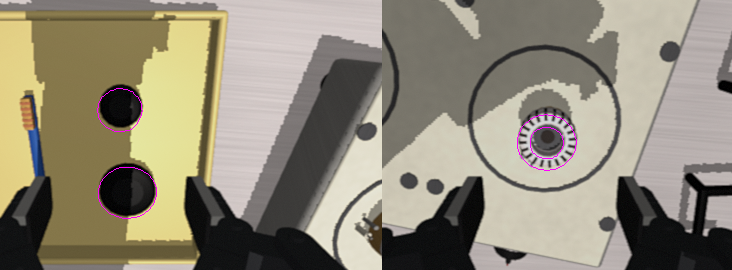

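Right panel: the small head sits level in its cup, centred at (547,141) inside its burner ring. Left panel: the plain black caps lie in the tray, small at (121,104) and large at (127,189). There is no coloured look-alike near them, and they fit 46 mm and 66 mm. I'll descend on the small cap.

```bash
python3 -m creep '[{"x":3,"y":1.2,"z":30,"rx":0,"ry":0,"rz":0,"grip":0.8},{"x":0,"y":0,"z":35,"rx":0,"ry":0,"rz":0,"grip":0.8},{"x":0,"y":0,"z":35,"rx":0,"ry":0,"rz":0,"grip":0.8},{"x":0,"y":0,"z":30,"rx":0,"ry":0,"rz":0,"grip":0.8},{"x":0,"y":0,"z":20,"rx":0,"ry":0,"rz":0,"grip":0.8},{"x":0,"y":0,"z":10,"rx":0,"ry":0,"rz":0,"grip":0.7},{"x":0,"y":0,"z":6,"rx":0,"ry":0,"rz":0,"grip":0.65},{"x":0,"y":0,"z":2,"rx":0,"ry":0,"rz":0,"grip":0.65},{"x":0,"y":0,"z":2,"rx":0,"ry":0,"rz":0,"grip":0.65},{"x":0,"y":0,"z":0,"rx":0,"ry":0,"rz":0,"grip":0.65}]' 60
```

```text
time: 27.57
eef_pos: [0.6026, 0.1418, -0.017]
tcp_rot: [0.999, 0.044, 0.001, -0.0]
contact_force: [0.5, -0.5, 0.2]
opening: 0.654
finger_force: 0.0
```

```bash
python3 -m creep '[{"x":0,"y":0,"z":0,"rx":0,"ry":0,"rz":0,"grip":0.62},{"x":0,"y":0,"z":1,"rx":0,"ry":0,"rz":0,"grip":0.62},{"x":0,"y":0,"z":0,"rx":0,"ry":0,"rz":0,"grip":0.4},{"x":0,"y":0,"z":0,"rx":0,"ry":0,"rz":0,"grip":0.4},{"x":0,"y":0,"z":0,"rx":0,"ry":0,"rz":0,"grip":0.4},{"x":0,"y":0,"z":0,"rx":0,"ry":0,"rz":0,"grip":0.4},{"x":0,"y":0,"z":0,"rx":0,"ry":0,"rz":0,"grip":0.4},{"x":0,"y":0,"z":0,"rx":0,"ry":0,"rz":0,"grip":0.4},{"x":0,"y":0,"z":0,"rx":0,"ry":0,"rz":0,"grip":0.4},{"x":0,"y":0,"z":0,"rx":0,"ry":0,"rz":0,"grip":0.4}]'
```

```text
time: 28.4
eef_pos: [0.6025, 0.1418, -0.018]
tcp_rot: [0.999, 0.044, 0.001, -0.0]
contact_force: [-0.4, 1.0, 6.3]
opening: 0.503
finger_force: 61.2
```

```bash
python3 -m creep '[{"x":0,"y":0,"z":-3,"rx":0,"ry":0,"rz":0,"grip":0.4},{"x":0,"y":0,"z":-8,"rx":0,"ry":0,"rz":0,"grip":0.4},{"x":0,"y":0,"z":-30,"rx":0,"ry":0,"rz":0,"grip":0.4},{"x":0,"y":0,"z":-38,"rx":0,"ry":0,"rz":0,"grip":0.4},{"x":0,"y":0,"z":-38,"rx":0,"ry":0,"rz":0,"grip":0.4},{"x":0,"y":0,"z":-38,"rx":0,"ry":0,"rz":0,"grip":0.4},{"x":-14,"y":38.2,"z":-10,"rx":0,"ry":0,"rz":0,"grip":0.4},{"x":-14,"y":38.2,"z":0,"rx":0,"ry":0,"rz":0,"grip":0.4},{"x":-14,"y":38.2,"z":0,"rx":0,"ry":0,"rz":0,"grip":0.4},{"x":-14,"y":38.2,"z":0,"rx":0,"ry":0,"rz":0,"grip":0.4}]'
python3 -m creep '[{"x":-14,"y":38.2,"z":0,"rx":0,"ry":0,"rz":0,"grip":0.4},{"x":-14,"y":38.2,"z":0,"rx":0,"ry":0,"rz":0,"grip":0.4},{"x":-14,"y":38.2,"z":0,"rx":0,"ry":0,"rz":0,"grip":0.4},{"x":-14,"y":38.2,"z":0,"rx":0,"ry":0,"rz":0,"grip":0.4},{"x":-14,"y":38.2,"z":0,"rx":0,"ry":0,"rz":0,"grip":0.4},{"x":-14,"y":38.2,"z":0,"rx":0,"ry":0,"rz":0,"grip":0.4},{"x":-14,"y":38.2,"z":0,"rx":0,"ry":0,"rz":0,"grip":0.4},{"x":0,"y":0,"z":0,"rx":0,"ry":0,"rz":0,"grip":0.4},{"x":0,"y":0,"z":0,"rx":0,"ry":0,"rz":0,"grip":0.4},{"x":0,"y":0,"z":0,"rx":0,"ry":0,"rz":0,"grip":0.4}]'
python3 - <<'E'
from h import *
togo(.4865,-.329,.15,5)
c=optics.read_camera('wrist');o=c['color'].copy()
p=ctrl.get_state()['eef_pos'];print(p)
circ(c,o,[.4865,-.329,.116],.0125,(255,0,255));circ(c,o,[.4865,-.329,.116],.022,(255,0,255))
circ(c,o,p+[0,0,.039],.021,(0,255,0))   # cap top
circ(c,o,p+[0,0,.037],.023,(0,255,255))
o=cv2.convertScaleAbs(o,alpha=1.5,beta=20)
x=o[100:330,130:400];cv2.imwrite('pics/w11.png',cv2.resize(x,None,fx=2.5,fy=2.5))
E
```

```text
time: 29.23
eef_pos: [0.5579, -0.0163, 0.146]
tcp_rot: [0.999, 0.044, 0.0, 0.0]
contact_force: [1.5, -0.4, -2.0]
opening: 0.502
finger_force: 61.2
time: 30.07
eef_pos: [0.4841, -0.2896, 0.1451]
tcp_rot: [0.999, 0.043, -0.0, -0.001]
contact_force: [0.5, -0.1, -0.7]
opening: 0.503
finger_force: 61.2
go [-1.  39.5 -5. ] rz -0.043444055644187074 head 5.0 tilt 0.09 q6 0.76 t 30.07
[ 0.4844069  -0.28896532  0.1450818 ]
```

View pics/w11.png

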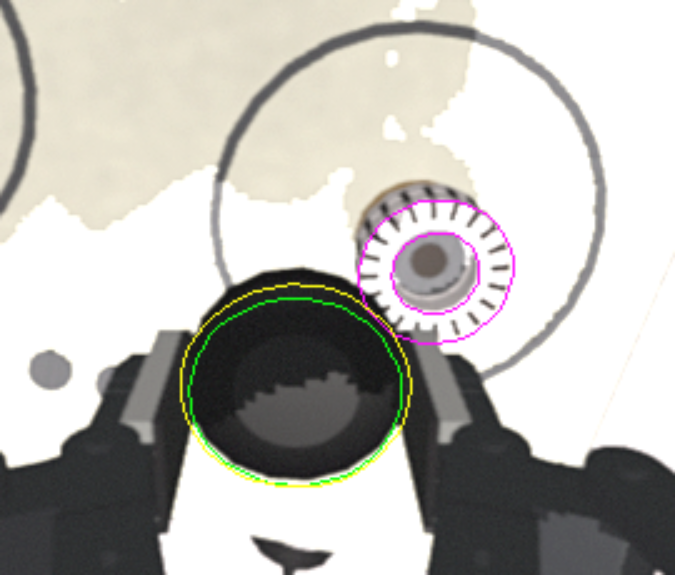

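The held cap, outlined (182–411, bottom 478), sits about 3 px (1.7 mm) ahead of the TCP. The small head recess at (435,272) matches its circle at (0.4865,-0.329). I'll move over with that correction and lower.

```bash
python3 -m creep '[{"x":-3.1,"y":39.8,"z":0,"rx":0,"ry":0,"rz":0,"grip":0.4},{"x":0,"y":0,"z":18,"rx":0,"ry":0,"rz":0,"grip":0.4},{"x":0,"y":0,"z":18,"rx":0,"ry":0,"rz":0,"grip":0.4},{"x":0,"y":0,"z":8,"rx":0,"ry":0,"rz":0,"grip":0.4},{"x":0,"y":0,"z":3,"rx":0,"ry":0,"rz":0,"grip":0.4},{"x":0,"y":0,"z":0,"rx":0,"ry":0,"rz":0,"grip":0.4},{"x":0,"y":0,"z":0,"rx":0,"ry":0,"rz":0,"grip":0.4},{"x":0,"y":0,"z":0,"rx":0,"ry":0,"rz":0,"grip":0.4},{"x":0,"y":0,"z":0,"rx":0,"ry":0,"rz":0,"grip":0.4},{"x":0,"y":0,"z":0,"rx":0,"ry":0,"rz":0,"grip":0.4}]'
python3 -m creep '[{"x":0,"y":0,"z":2,"rx":0,"ry":0,"rz":0,"grip":0.4},{"x":0,"y":0,"z":2,"rx":0,"ry":0,"rz":0,"grip":0.4},{"x":0,"y":0,"z":1,"rx":0,"ry":0,"rz":0,"grip":0.4},{"x":0,"y":0,"z":1,"rx":0,"ry":0,"rz":0,"grip":0.4},{"x":0,"y":0,"z":1,"rx":0,"ry":0,"rz":0,"grip":0.4},{"x":0,"y":0,"z":0,"rx":0,"ry":0,"rz":0,"grip":0.4},{"x":0,"y":0,"z":0,"rx":0,"ry":0,"rz":0,"grip":0.4},{"x":0,"y":0,"z":0,"rx":0,"ry":0,"rz":0,"grip":0.4},{"x":0,"y":0,"z":0,"rx":0,"ry":0,"rz":0,"grip":0.4},{"x":0,"y":0,"z":0,"rx":0,"ry":0,"rz":0,"grip":0.4}]'
```

```text
time: 30.95
eef_pos: [0.4854, -0.3303, 0.0995]
tcp_rot: [0.999, 0.044, 0.001, 0.001]
contact_force: [-0.2, 0.1, -1.2]
opening: 0.506
finger_force: 61.3
time: 31.78
eef_pos: [0.485, -0.3301, 0.0915]
tcp_rot: [0.999, 0.044, 0.0, 0.0]
contact_force: [-0.8, 0.3, -1.4]
opening: 0.502
finger_force: 61.3
```

```bash
python3 -m creep '[{"x":0,"y":-0.7,"z":1,"rx":0,"ry":0,"rz":0,"grip":0.4},{"x":0,"y":0,"z":1,"rx":0,"ry":0,"rz":0,"grip":0.4},{"x":0,"y":0,"z":1,"rx":0,"ry":0,"rz":0,"grip":0.4},{"x":0,"y":0,"z":0.5,"rx":0,"ry":0,"rz":0,"grip":0.4},{"x":0,"y":0,"z":0,"rx":0,"ry":0,"rz":0,"grip":0.4},{"x":0,"y":0,"z":0,"rx":0,"ry":0,"rz":0,"grip":0.4},{"x":0,"y":0,"z":0,"rx":0,"ry":0,"rz":0,"grip":0.4},{"x":0,"y":0,"z":0,"rx":0,"ry":0,"rz":0,"grip":0.4},{"x":0,"y":0,"z":0,"rx":0,"ry":0,"rz":0,"grip":0.4},{"x":0,"y":0,"z":0,"rx":0,"ry":0,"rz":0,"grip":0.4}]'
python3 -m creep '[{"x":0,"y":0,"z":0.5,"rx":0,"ry":0,"rz":0,"grip":0.4},{"x":0,"y":0,"z":0.5,"rx":0,"ry":0,"rz":0,"grip":0.4},{"x":0,"y":0,"z":0.5,"rx":0,"ry":0,"rz":0,"grip":0.4},{"x":0,"y":0,"z":0,"rx":0,"ry":0,"rz":0,"grip":0.4},{"x":0,"y":0,"z":0,"rx":0,"ry":0,"rz":0,"grip":0.4},{"x":0,"y":0,"z":0,"rx":0,"ry":0,"rz":0,"grip":0.4},{"x":0,"y":0,"z":0,"rx":0,"ry":0,"rz":0,"grip":0.4},{"x":0,"y":0,"z":0,"rx":0,"ry":0,"rz":0,"grip":0.4},{"x":0,"y":0,"z":0,"rx":0,"ry":0,"rz":0,"grip":0.4},{"x":0,"y":0,"z":0,"rx":0,"ry":0,"rz":0,"grip":0.4}]'
```

```text
time: 32.62
eef_pos: [0.4849, -0.3294, 0.0881]
tcp_rot: [0.999, 0.044, 0.0, 0.0]
contact_force: [-0.1, -0.6, -0.0]
opening: 0.503
finger_force: 61.3
time: 33.45
eef_pos: [0.4849, -0.3294, 0.087]
tcp_rot: [0.999, 0.044, 0.0, 0.0]
contact_force: [-2.8, 2.4, 5.4]
opening: 0.504
finger_force: 61.8
```

Seated at 0.087, as predicted. I'll release, lift and go to the large cap.

```bash
python3 -m creep '[{"x":0,"y":0,"z":0,"rx":0,"ry":0,"rz":0,"grip":0.6},{"x":0,"y":0,"z":0,"rx":0,"ry":0,"rz":0,"grip":0.75},{"x":0,"y":0,"z":0,"rx":0,"ry":0,"rz":0,"grip":0.8},{"x":0,"y":0,"z":-3,"rx":0,"ry":0,"rz":0,"grip":0.8},{"x":0,"y":0,"z":-7,"rx":0,"ry":0,"rz":0,"grip":0.8},{"x":0,"y":0,"z":-20,"rx":0,"ry":0,"rz":0,"grip":0.8},{"x":0,"y":0,"z":-33,"rx":0,"ry":0,"rz":0,"grip":0.9},{"x":5,"y":-37.5,"z":0,"rx":0,"ry":0,"rz":0,"grip":1},{"x":5,"y":-37.5,"z":0,"rx":0,"ry":0,"rz":0,"grip":1},{"x":5,"y":-37.5,"z":0,"rx":0,"ry":0,"rz":0,"grip":1}]'
python3 -m creep '[{"x":5,"y":-37.5,"z":0,"rx":0,"ry":0,"rz":0,"grip":1},{"x":5,"y":-37.5,"z":0,"rx":0,"ry":0,"rz":0,"grip":1},{"x":5,"y":-37.5,"z":0,"rx":0,"ry":0,"rz":0,"grip":1},{"x":5,"y":-37.5,"z":0,"rx":0,"ry":0,"rz":0,"grip":1},{"x":5,"y":-37.5,"z":0,"rx":0,"ry":0,"rz":0,"grip":1},{"x":5,"y":-37.5,"z":0,"rx":0,"ry":0,"rz":0,"grip":1},{"x":5,"y":-37.5,"z":0,"rx":0,"ry":0,"rz":0,"grip":1},{"x":5,"y":-37.5,"z":0,"rx":0,"ry":0,"rz":0,"grip":1},{"x":5,"y":-37.5,"z":0,"rx":0,"ry":0,"rz":0,"grip":1},{"x":0,"y":0,"z":0,"rx":0,"ry":0,"rz":0,"grip":1}]'
python3 - <<'E'
from fit import *
togo(.5055,.1245,.15,5)
c=optics.read_camera('wrist');print(cap(c,c['color'],[.505,.1245,.021],.033))
E
```

```text
time: 34.28
eef_pos: [0.4905, -0.2157, 0.1511]
tcp_rot: [0.999, 0.043, 0.001, 0.001]
contact_force: [0.2, -0.2, 0.0]
opening: 0.994
finger_force: 0.0
time: 35.12
eef_pos: [0.5053, 0.1297, 0.1504]
tcp_rot: [0.999, 0.047, 0.001, -0.001]
contact_force: [0.1, -0.9, 0.2]
opening: 0.999
finger_force: 0.0
go [-0.2  5.2  0.4] rz 0.3379295029629219 head 5.3 tilt 0.17 q6 1.53 t 35.12
(array([0.5059, 0.1244, 0.0314]), np.float64(0.0004), array([ 224,  141,   61,   61, 2658], dtype=int32))
```

The large cap fits at (0.506, 0.124) with radius 31–33 mm. Descending.

```bash
python3 -m creep '[{"x":0.6,"y":5.2,"z":30,"rx":0,"ry":0,"rz":0,"grip":1},{"x":0,"y":0,"z":35,"rx":0,"ry":0,"rz":0,"grip":1},{"x":0,"y":0,"z":35,"rx":0,"ry":0,"rz":0,"grip":1},{"x":0,"y":0,"z":30,"rx":0,"ry":0,"rz":0,"grip":1},{"x":0,"y":0,"z":20,"rx":0,"ry":0,"rz":0,"grip":1},{"x":0,"y":0,"z":10,"rx":0,"ry":0,"rz":0,"grip":0.9},{"x":0,"y":0,"z":6,"rx":0,"ry":0,"rz":0,"grip":0.88},{"x":0,"y":0,"z":4,"rx":0,"ry":0,"rz":0,"grip":0.88},{"x":0,"y":0,"z":2,"rx":0,"ry":0,"rz":0,"grip":0.88},{"x":0,"y":0,"z":0,"rx":0,"ry":0,"rz":0,"grip":0.88}]' 60
```

```text
time: 36.0
eef_pos: [0.5077, 0.119, -0.0213]
tcp_rot: [0.999, 0.044, 0.001, -0.0]
contact_force: [-0.5, 0.9, 1.1]
opening: 0.877
finger_force: 0.6
```

```bash
python3 -m creep '[{"x":0,"y":0,"z":0,"rx":0,"ry":0,"rz":0,"grip":0.85},{"x":0,"y":0,"z":1,"rx":0,"ry":0,"rz":0,"grip":0.8},{"x":0,"y":0,"z":0,"rx":0,"ry":0,"rz":0,"grip":0.5},{"x":0,"y":0,"z":0,"rx":0,"ry":0,"rz":0,"grip":0.5},{"x":0,"y":0,"z":0,"rx":0,"ry":0,"rz":0,"grip":0.5},{"x":0,"y":0,"z":0,"rx":0,"ry":0,"rz":0,"grip":0.5},{"x":0,"y":0,"z":0,"rx":0,"ry":0,"rz":0,"grip":0.5},{"x":0,"y":0,"z":0,"rx":0,"ry":0,"rz":0,"grip":0.5},{"x":0,"y":0,"z":0,"rx":0,"ry":0,"rz":0,"grip":0.5},{"x":0,"y":0,"z":0,"rx":0,"ry":0,"rz":0,"grip":0.5}]'
```

```text
time: 36.83
eef_pos: [0.5107, 0.1193, -0.0163]
tcp_rot: [0.999, 0.044, 0.003, -0.0]
contact_force: [-9.6, -1.8, 32.9]
opening: 0.655
finger_force: 54.3
```

The cap was off-centre by about 5 mm in y because the last reading was taken before the arm settled. The tips rode onto the cap's chamfer. I'll open, go up and re-measure.

```bash
python3 -m creep '[{"x":0,"y":0,"z":-4,"rx":0,"ry":0,"rz":0,"grip":0.9},{"x":0,"y":0,"z":0,"rx":0,"ry":0,"rz":0,"grip":1},{"x":0,"y":0,"z":0,"rx":0,"ry":0,"rz":0,"grip":1},{"x":0,"y":0,"z":0,"rx":0,"ry":0,"rz":0,"grip":1},{"x":0,"y":0,"z":-20,"rx":0,"ry":0,"rz":0,"grip":1},{"x":0,"y":-3,"z":-40,"rx":0,"ry":0,"rz":0,"grip":1},{"x":0,"y":0,"z":-40,"rx":0,"ry":0,"rz":0,"grip":1},{"x":0,"y":0,"z":0,"rx":0,"ry":0,"rz":0,"grip":1},{"x":0,"y":0,"z":0,"rx":0,"ry":0,"rz":0,"grip":1},{"x":0,"y":0,"z":0,"rx":0,"ry":0,"rz":0,"grip":1}]'
python3 - <<'E'
from fit import *
c=optics.read_camera('wrist');f=cap(c,c['color'],[.5065,.1225,.021],.033);print(f);togo(f[0][0],f[0][1],-.024,5)
u,v,w,h,_=f[2]; cv2.imwrite('pics/w12.png',c['color'])
t=optics.read_camera('top')['color'];cv2.imwrite('pics/top_b.png',t)
E
```

```text
time: 37.67
eef_pos: [0.5054, 0.1219, 0.0794]
tcp_rot: [0.999, 0.044, -0.001, 0.0]
contact_force: [-0.3, 0.0, -0.2]
opening: 1.003
finger_force: 0.0
(array([0.5075, 0.1182, 0.0316]), np.float64(0.0003), array([ 215,  153,   78,   76, 4461], dtype=int32))
go [  3.    3.9 102.4] rz -0.00013262741067876505 head 5.0 tilt 0.22 q6 1.53 t 37.72
```

The cap lies flat, now at (0.5075, 0.118). I'll re-centre and grip about 8 mm lower.

```bash
python3 -m creep '[{"x":2,"y":3.9,"z":10,"rx":0,"ry":0,"rz":0,"grip":1},{"x":0,"y":0,"z":35,"rx":0,"ry":0,"rz":0,"grip":1},{"x":0,"y":0,"z":30,"rx":0,"ry":0,"rz":0,"grip":1},{"x":0,"y":0,"z":15,"rx":0,"ry":0,"rz":0,"grip":1},{"x":0,"y":0,"z":7,"rx":0,"ry":0,"rz":0,"grip":1},{"x":0,"y":0,"z":4,"rx":0,"ry":0,"rz":0,"grip":1},{"x":0,"y":0,"z":2,"rx":0,"ry":0,"rz":0,"grip":1},{"x":0,"y":0,"z":0,"rx":0,"ry":0,"rz":0,"grip":0.9},{"x":0,"y":0,"z":0,"rx":0,"ry":0,"rz":0,"grip":0.88},{"x":0,"y":0,"z":0,"rx":0,"ry":0,"rz":0,"grip":0.88}]' 60
```

```text
time: 38.6
eef_pos: [0.5097, 0.1184, -0.0213]
tcp_rot: [0.999, 0.044, 0.001, 0.0]
contact_force: [-0.2, -0.7, 0.9]
opening: 0.88
finger_force: 0.0
```

```bash
python3 -m creep '[{"x":-1,"y":0,"z":1.5,"rx":0,"ry":0,"rz":0,"grip":0.85},{"x":0,"y":0,"z":1.5,"rx":0,"ry":0,"rz":0,"grip":0.82},{"x":0,"y":0,"z":0,"rx":0,"ry":0,"rz":0,"grip":0.8},{"x":0,"y":0,"z":0,"rx":0,"ry":0,"rz":0,"grip":0.78},{"x":0,"y":0,"z":0,"rx":0,"ry":0,"rz":0,"grip":0.76},{"x":0,"y":0,"z":0,"rx":0,"ry":0,"rz":0,"grip":0.6},{"x":0,"y":0,"z":0,"rx":0,"ry":0,"rz":0,"grip":0.5},{"x":0,"y":0,"z":0,"rx":0,"ry":0,"rz":0,"grip":0.5},{"x":0,"y":0,"z":0,"rx":0,"ry":0,"rz":0,"grip":0.5},{"x":0,"y":0,"z":0,"rx":0,"ry":0,"rz":0,"grip":0.5}]' 60
```

```text
time: 39.43
eef_pos: [0.5078, 0.1181, -0.0246]
tcp_rot: [0.999, 0.044, -0.0, 0.0]
contact_force: [-2.9, -1.0, 5.8]
opening: 0.737
finger_force: 65.1
```

Gripped at 0.737 (66 mm). Lifting and carrying to the large head.

```bash
python3 -m creep '[{"x":0,"y":0,"z":-3,"rx":0,"ry":0,"rz":0,"grip":0.5},{"x":0,"y":0,"z":-8,"rx":0,"ry":0,"rz":0,"grip":0.5},{"x":0,"y":0,"z":-30,"rx":0,"ry":0,"rz":0,"grip":0.5},{"x":0,"y":0,"z":-38,"rx":0,"ry":0,"rz":0,"grip":0.5},{"x":0,"y":0,"z":-38,"rx":0,"ry":0,"rz":0,"grip":0.5},{"x":0,"y":0,"z":-38,"rx":0,"ry":0,"rz":0,"grip":0.5},{"x":-1,"y":35.8,"z":0,"rx":0,"ry":0,"rz":0,"grip":0.5},{"x":-1,"y":35.8,"z":0,"rx":0,"ry":0,"rz":0,"grip":0.5},{"x":-1,"y":35.8,"z":0,"rx":0,"ry":0,"rz":0,"grip":0.5},{"x":-1,"y":35.8,"z":0,"rx":0,"ry":0,"rz":0,"grip":0.5}]'
python3 -m creep '[{"x":-1,"y":35.8,"z":0,"rx":0,"ry":0,"rz":0,"grip":0.5},{"x":-1,"y":35.8,"z":0,"rx":0,"ry":0,"rz":0,"grip":0.5},{"x":-1.5,"y":36,"z":0,"rx":0,"ry":0,"rz":0,"grip":0.5},{"x":0,"y":0,"z":0,"rx":0,"ry":0,"rz":0,"grip":0.5},{"x":0,"y":0,"z":0,"rx":0,"ry":0,"rz":0,"grip":0.5},{"x":0,"y":0,"z":0,"rx":0,"ry":0,"rz":0,"grip":0.5},{"x":0,"y":0,"z":0,"rx":0,"ry":0,"rz":0,"grip":0.5},{"x":0,"y":0,"z":0,"rx":0,"ry":0,"rz":0,"grip":0.5},{"x":0,"y":0,"z":0,"rx":0,"ry":0,"rz":0,"grip":0.5},{"x":0,"y":0,"z":0,"rx":0,"ry":0,"rz":0,"grip":0.5}]'; python3 -c "
from h import *
togo(.5222,-.1325,.094,5)"
```

```text
time: 40.27
eef_pos: [0.5158, -0.0258, 0.1301]
tcp_rot: [0.999, 0.044, 0.0, 0.0]
contact_force: [1.2, 0.1, -1.6]
opening: 0.74
finger_force: 66.7
time: 41.1
eef_pos: [0.522, -0.1313, 0.1295]
tcp_rot: [0.999, 0.044, -0.0, -0.0]
contact_force: [0.0, 0.5, -1.6]
opening: 0.743
finger_force: 66.7
go [ 0.1  1.2 35.5] rz 0.08971039571171957 head 5.1 tilt 0.01 q6 1.05 t 41.1
```

```bash
python3 -m creep '[{"x":0,"y":1,"z":15,"rx":0,"ry":0,"rz":0,"grip":0.5},{"x":0,"y":0,"z":13,"rx":0,"ry":0,"rz":0,"grip":0.5},{"x":0,"y":0,"z":7,"rx":0,"ry":0,"rz":0,"grip":0.5},{"x":0,"y":0,"z":3,"rx":0,"ry":0,"rz":0,"grip":0.5},{"x":0,"y":0,"z":0,"rx":0,"ry":0,"rz":0,"grip":0.5},{"x":0,"y":0,"z":0,"rx":0,"ry":0,"rz":0,"grip":0.5},{"x":0,"y":0,"z":0,"rx":0,"ry":0,"rz":0,"grip":0.5},{"x":0,"y":0,"z":0,"rx":0,"ry":0,"rz":0,"grip":0.5},{"x":0,"y":0,"z":0,"rx":0,"ry":0,"rz":0,"grip":0.5},{"x":0,"y":0,"z":0,"rx":0,"ry":0,"rz":0,"grip":0.5}]'
python3 -m creep '[{"x":0,"y":0,"z":2,"rx":0,"ry":0,"rz":0,"grip":0.5},{"x":0,"y":0,"z":2,"rx":0,"ry":0,"rz":0,"grip":0.5},{"x":0,"y":0,"z":1,"rx":0,"ry":0,"rz":0,"grip":0.5},{"x":0,"y":0,"z":1,"rx":0,"ry":0,"rz":0,"grip":0.5},{"x":0,"y":0,"z":1,"rx":0,"ry":0,"rz":0,"grip":0.5},{"x":0,"y":0,"z":0,"rx":0,"ry":0,"rz":0,"grip":0.5},{"x":0,"y":0,"z":0,"rx":0,"ry":0,"rz":0,"grip":0.5},{"x":0,"y":0,"z":0,"rx":0,"ry":0,"rz":0,"grip":0.5},{"x":0,"y":0,"z":0,"rx":0,"ry":0,"rz":0,"grip":0.5},{"x":0,"y":0,"z":0,"rx":0,"ry":0,"rz":0,"grip":0.5}]'
```

```text
time: 41.93
eef_pos: [0.5223, -0.1334, 0.092]
tcp_rot: [0.999, 0.044, 0.0, 0.0]
contact_force: [0.6, 0.6, -1.2]
opening: 0.74
finger_force: 66.7
time: 42.77
eef_pos: [0.5221, -0.1333, 0.0846]
tcp_rot: [0.999, 0.044, 0.0, 0.0]
contact_force: [0.0, 0.6, -1.4]
opening: 0.738
finger_force: 66.7
```

```bash
python3 -m creep '[{"x":0,"y":0,"z":1,"rx":0,"ry":0,"rz":0,"grip":0.5},{"x":0,"y":0,"z":1,"rx":0,"ry":0,"rz":0,"grip":0.5},{"x":0,"y":0,"z":0.5,"rx":0,"ry":0,"rz":0,"grip":0.5},{"x":0,"y":0,"z":0.5,"rx":0,"ry":0,"rz":0,"grip":0.5},{"x":0,"y":0,"z":0,"rx":0,"ry":0,"rz":0,"grip":0.5},{"x":0,"y":0,"z":0,"rx":0,"ry":0,"rz":0,"grip":0.5},{"x":0,"y":0,"z":0,"rx":0,"ry":0,"rz":0,"grip":0.5},{"x":0,"y":0,"z":0,"rx":0,"ry":0,"rz":0,"grip":0.5},{"x":0,"y":0,"z":0,"rx":0,"ry":0,"rz":0,"grip":0.5},{"x":0,"y":0,"z":0,"rx":0,"ry":0,"rz":0,"grip":0.5}]'
python3 -m creep '[{"x":0,"y":0,"z":0.5,"rx":0,"ry":0,"rz":0,"grip":0.5},{"x":0,"y":0,"z":0.5,"rx":0,"ry":0,"rz":0,"grip":0.5},{"x":0,"y":0,"z":0.5,"rx":0,"ry":0,"rz":0,"grip":0.5},{"x":0,"y":0,"z":0,"rx":0,"ry":0,"rz":0,"grip":0.5},{"x":0,"y":0,"z":0,"rx":0,"ry":0,"rz":0,"grip":0.5},{"x":0,"y":0,"z":0,"rx":0,"ry":0,"rz":0,"grip":0.5},{"x":0,"y":0,"z":0,"rx":0,"ry":0,"rz":0,"grip":0.5},{"x":0,"y":0,"z":0,"rx":0,"ry":0,"rz":0,"grip":0.5},{"x":0,"y":0,"z":0,"rx":0,"ry":0,"rz":0,"grip":0.5},{"x":0,"y":0,"z":0,"rx":0,"ry":0,"rz":0,"grip":0.5}]'
```

```text
time: 43.6
eef_pos: [0.5227, -0.1336, 0.0826]
tcp_rot: [0.999, 0.044, 0.001, 0.0]
contact_force: [-1.6, 0.4, 4.5]
opening: 0.742
finger_force: 70.7
time: 44.43
eef_pos: [0.5229, -0.1338, 0.0807]
tcp_rot: [0.999, 0.044, 0.001, 0.001]
contact_force: [0.9, -1.2, 5.5]
opening: 0.739
finger_force: 69.2
```

Contact started slightly early, and z is now 0.0807 against an expected 0.0805. I'll release, lift and back off for a final look.

```bash
python3 -m creep '[{"x":0,"y":0,"z":0,"rx":0,"ry":0,"rz":0,"grip":0.85},{"x":0,"y":0,"z":0,"rx":0,"ry":0,"rz":0,"grip":0.95},{"x":0,"y":0,"z":0,"rx":0,"ry":0,"rz":0,"grip":1},{"x":0,"y":0,"z":0,"rx":0,"ry":0,"rz":0,"grip":1},{"x":0,"y":0,"z":-4,"rx":0,"ry":0,"rz":0,"grip":1},{"x":0,"y":0,"z":-10,"rx":0,"ry":0,"rz":0,"grip":1},{"x":0,"y":0,"z":-25,"rx":0,"ry":0,"rz":0,"grip":1},{"x":0,"y":0,"z":-35,"rx":0,"ry":0,"rz":0,"grip":1},{"x":0,"y":0,"z":-40,"rx":0,"ry":0,"rz":0,"grip":1},{"x":0,"y":0,"z":-40,"rx":0,"ry":0,"rz":0,"grip":1}]'
python3 -m creep '[{"x":0,"y":30,"z":-30,"rx":0,"ry":0,"rz":0,"grip":1},{"x":-10,"y":30,"z":-10,"rx":0,"ry":0,"rz":0,"grip":1},{"x":-10,"y":30,"z":0,"rx":0,"ry":0,"rz":0,"grip":1},{"x":-10,"y":10,"z":0,"rx":0,"ry":0,"rz":0,"grip":1},{"x":0,"y":0,"z":0,"rx":0,"ry":0,"rz":0,"grip":1},{"x":0,"y":0,"z":0,"rx":0,"ry":0,"rz":0,"grip":1},{"x":0,"y":0,"z":0,"rx":0,"ry":0,"rz":0,"grip":1},{"x":0,"y":0,"z":0,"rx":0,"ry":0,"rz":0,"grip":1},{"x":0,"y":0,"z":0,"rx":0,"ry":0,"rz":0,"grip":1},{"x":0,"y":0,"z":0,"rx":0,"ry":0,"rz":0,"grip":1}]'
python3 - <<'E'
from h import *
c=optics.read_camera('wrist');o=c['color'].copy();print(ctrl.get_state()['eef_pos'])
for X,r,rc in(([.5222,-.1325],.032,.033),([.4865,-.329],.022,.023)):
    circ(c,o,X+[.134],rc,(0,255,255)); print(w2p(c,X+[.126]))
s=optics.read_camera('scene')['color']; 
L=cv2.resize(cv2.convertScaleAbs(o[30:260,40:500],alpha=1.3,beta=15),(800,400))
R=cv2.resize(s[120:240,90:250],(267,200))
canvas=np.zeros((600,800,3),'uint8');canvas[:400]=L;canvas[400:,:267]=R
d=cv2.resize(s[188:318,220:390],(262,200));canvas[400:,270:532]=d
cv2.imwrite('pics/fin.png',canvas)
E
```

```text
time: 45.27
eef_pos: [0.5214, -0.133, 0.236]
tcp_rot: [0.999, 0.044, -0.0, -0.0]
contact_force: [0.7, -0.1, -0.6]
opening: 1.0
finger_force: 0.0
time: 46.1
eef_pos: [0.5011, -0.2341, 0.2734]
tcp_rot: [0.999, 0.044, -0.0, -0.0]
contact_force: [-0.4, 0.4, -0.7]
opening: 0.999
finger_force: 0.0
[ 0.5010556  -0.23428913  0.27338546]
[155.09634284 140.50660713]
[331.81762161 187.77811791]
```

View pics/fin.png

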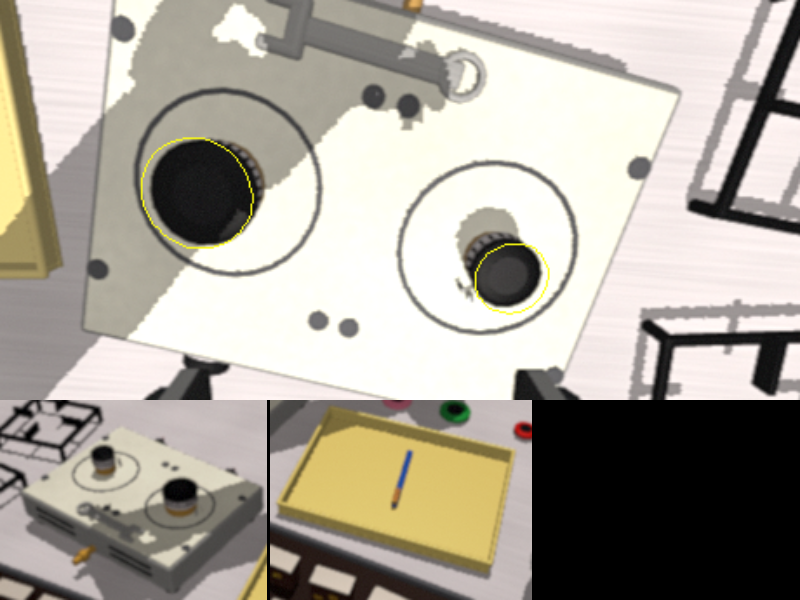

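The final picture shows both black caps level on their heads. The large cap is at (202,192) and the small at (506,274), each within about 1 px of where a seated cap (top z=0.126) should appear. The tray holds only the brush, in its place, and the gripper is well clear. Handing in.

```bash
python3 -c "
from plant import sign_off
print(sign_off())"
```

```text
the job is handed in; nothing more can be done
None
```

The job is handed in at about 46 s of the 90 s: both heads are in their cups and both caps on their heads, looking level in the final picture, and the brush was left where it lay; no verdict came back.

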